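Inspect three-port valve bodies and case them

TASK

Show every valve body standing on the bench to the inspection camera, from the largest to the smallest: lift it and hold each of its three ports in turn still for about a second, squarely facing the lens, centred on it and 2 to 5 cm away - first the square flange, then the two round ports, going round the body anticlockwise as seen from above. After its three ports are shown, set the body down gently, standing upright, in the grey case, and when all the bodies are in, shut the lid fully. Do not bump the camera, and leave the other things on the bench where they are.

Things in the scene. Friction and masses are not known exactly. Their poses are not given: they have to be found in the camera images.
- large: large valve body, aluminium, upright: round core 66 mm tall on a foot 80 mm across; three level ports 120 degrees apart, ending 45 mm from the centre: one with a square flange (48 mm), two plain round (32 mm across); on top a round steel neck to hold it by, 28 mm across, 44 mm tall (110 mm overall). Origin: centre of underside; z up; x out through the square flange
- large_port1 (a point): centre of the outer face of the large body's square-flanged port, 33 mm above its underside; x points straight out of the port
- large_port2 (a point): centre of the outer face of the large body's round port next to it anticlockwise seen from above, 33 mm above its underside; x points straight out of the port
- large_port3 (a point): centre of the outer face of the large body's last round port (anticlockwise again), 33 mm above its underside; x points straight out of the port
- medium: medium valve body, aluminium, upright: round core 54 mm tall on a foot 68 mm across; three level ports 120 degrees apart, ending 39 mm from the centre: one with a square flange (40 mm), two plain round (28 mm across); on top a round steel neck to hold it by, 28 mm across, 44 mm tall (98 mm overall). Origin: centre of underside; z up; x out through the square flange
- medium_port1 (a point): centre of the outer face of the medium body's square-flanged port, 27 mm above its underside; x points straight out of the port
- medium_port2 (a point): centre of the outer face of the medium body's round port next to it anticlockwise seen from above, 27 mm above its underside; x points straight out of the port
- medium_port3 (a point): centre of the outer face of the medium body's last round port (anticlockwise again), 27 mm above its underside; x points straight out of the port
- small: small valve body, aluminium, upright: round core 42 mm tall on a foot 56 mm across; three level ports 120 degrees apart, ending 33 mm from the centre: one with a square flange (32 mm), two plain round (24 mm across); on top a round steel neck to hold it by, 28 mm across, 44 mm tall (86 mm overall). Origin: centre of underside; z up; x out through the square flange
- small_port1 (a point): centre of the outer face of the small body's square-flanged port, 21 mm above its underside; x points straight out of the port
- small_port2 (a point): centre of the outer face of the small body's round port next to it anticlockwise seen from above, 21 mm above its underside; x points straight out of the port
- small_port3 (a point): centre of the outer face of the small body's last round port (anticlockwise again), 21 mm above its underside; x points straight out of the port
- scope: inspection camera, fixed to the bench: foot 120 x 110 mm, post, black head 80 x 56 x 54 mm with its centre 190 mm up and a 42 mm round lens barrel. Origin: on the bench below the head; it looks along its -x
- lens (a point): middle of the camera's lens, 190 mm above the bench; axes as the camera's, so -x points straight out of the lens
- case: open grey storage case fixed to the bench, outside 180 (x) x 300 (y) x 120 mm high, walls and floor 5 mm (inside 170 x 290 mm, floor 5 mm above the bench). Origin: centre of the underside
- lid (a joint): hinge of the case's lid in rad: 0 shut, about 1.6 standing upright; the lid is stiff and stays where it is left. The lid is a plate 180 x 300 x 6 mm hinged along the case's +x rim at 120 mm height; shut it covers the case, with a small knob on its outer face, 35 mm proud, 30 mm from the free edge, in the middle
- lid_hinge (a point): middle of the lid's hinge line (the line runs along the case's y)
- spanner: open spanner 160 mm lying flat; not part of the job, leave it where it is
- screwdriver: screwdriver 170 mm lying flat; not part of the job, leave it where it is
- hammer: hammer 260 mm lying flat; not part of the job, leave it where it is
- jar: small glass jar 64 mm across, 75 mm tall; not part of the job, leave it where it is
- spray: spray can 60 mm across, 170 mm tall; not part of the job, leave it where it is
- oil: oil bottle 72 mm across, 200 mm tall; not part of the job, leave it where it is
- carton: open white carton of bolts 130 x 200 x 70 mm; not part of the job, leave it where it is
There are look-alikes about, which are no part of the job. What is shaped like the large but orange or purple is not meant. What is shaped like the scope but white is not meant.

How it is judged (in metres and radians):
On the way, in this order (a step that is already met when the one before it is completed fails the run):
1. the large body's square flange held before the lens (x of large_port1 in the frame of lens between -0.062 and -0.008 m and y of large_port1 in the frame of lens between -0.02 and 0.02 m and z of large_port1 in the frame of lens between -0.02 and 0.02 m and angle between the x axis of large_port1 and the x axis of lens, either way round below 0.26 rad), for 0.5 s.
2. the large body's next round port held before the lens (x of large_port2 in the frame of lens between -0.062 and -0.008 m and y of large_port2 in the frame of lens between -0.02 and 0.02 m and z of large_port2 in the frame of lens between -0.02 and 0.02 m and angle between the x axis of large_port2 and the x axis of lens, either way round below 0.26 rad), for 0.5 s.
3. the large body's last round port held before the lens (x of large_port3 in the frame of lens between -0.062 and -0.008 m and y of large_port3 in the frame of lens between -0.02 and 0.02 m and z of large_port3 in the frame of lens between -0.02 and 0.02 m and angle between the x axis of large_port3 and the x axis of lens, either way round below 0.26 rad), for 0.5 s.
4. the medium body's square flange held before the lens, the large one already standing in the case (x of medium_port1 in the frame of lens between -0.062 and -0.008 m and y of medium_port1 in the frame of lens between -0.02 and 0.02 m and z of medium_port1 in the frame of lens between -0.02 and 0.02 m and angle between the x axis of medium_port1 and the x axis of lens, either way round below 0.26 rad and x of large in the frame of case between -0.085 and 0.085 m and y of large in the frame of case between -0.145 and 0.145 m and z of large in the frame of case below 0.017 m), for 0.5 s.
5. the medium body's next round port held before the lens (x of medium_port2 in the frame of lens between -0.062 and -0.008 m and y of medium_port2 in the frame of lens between -0.02 and 0.02 m and z of medium_port2 in the frame of lens between -0.02 and 0.02 m and angle between the x axis of medium_port2 and the x axis of lens, either way round below 0.26 rad), for 0.5 s.
6. the medium body's last round port held before the lens (x of medium_port3 in the frame of lens between -0.062 and -0.008 m and y of medium_port3 in the frame of lens between -0.02 and 0.02 m and z of medium_port3 in the frame of lens between -0.02 and 0.02 m and angle between the x axis of medium_port3 and the x axis of lens, either way round below 0.26 rad), for 0.5 s.
7. the small body's square flange held before the lens, the larger ones already standing in the case (x of small_port1 in the frame of lens between -0.062 and -0.008 m and y of small_port1 in the frame of lens between -0.02 and 0.02 m and z of small_port1 in the frame of lens between -0.02 and 0.02 m and angle between the x axis of small_port1 and the x axis of lens, either way round below 0.26 rad and x of large in the frame of case between -0.085 and 0.085 m and y of large in the frame of case between -0.145 and 0.145 m and z of each of large, medium in the frame of case below 0.017 m and x of medium in the frame of case between -0.085 and 0.085 m and y of medium in the frame of case between -0.145 and 0.145 m), for 0.5 s.
8. the small body's next round port held before the lens (x of small_port2 in the frame of lens between -0.062 and -0.008 m and y of small_port2 in the frame of lens between -0.02 and 0.02 m and z of small_port2 in the frame of lens between -0.02 and 0.02 m and angle between the x axis of small_port2 and the x axis of lens, either way round below 0.26 rad), for 0.5 s.
9. the small body's last round port held before the lens (x of small_port3 in the frame of lens between -0.062 and -0.008 m and y of small_port3 in the frame of lens between -0.02 and 0.02 m and z of small_port3 in the frame of lens between -0.02 and 0.02 m and angle between the x axis of small_port3 and the x axis of lens, either way round below 0.26 rad), for 0.5 s.
At the end, for the whole second after the job is handed in: Every valve body present stands upright (within 7 degrees), at rest on the floor of the case, and the lid is shut to within 0.05 rad (x of large in the frame of case between -0.085 and 0.085 m and y of large in the frame of case between -0.145 and 0.145 m and z of large in the frame of case between -0.007 and 0.017 m and angle between each of large, medium, small's own z axis and vertical below 0.12 rad and linear speed of each of large, medium, small below 0.02 m/s and x of medium in the frame of case between -0.085 and 0.085 m and y of medium in the frame of case between -0.145 and 0.145 m and z of medium in the frame of case between -0.007 and 0.017 m and x of small in the frame of case between -0.085 and 0.085 m and y of small in the frame of case between -0.145 and 0.145 m and z of small in the frame of case between -0.007 and 0.017 m and value of joint lid below 0.05 rad); the robot touches nothing.
It fails at once if one of the other things on the bench is moved by more than 5 cm (distance of any of spanner, screwdriver, hammer, jar, spray, oil, carton from where it was at the start of the episode above 0.05 m).
It fails at once if the inspection camera is struck or pushed (contact force between anything else and scope above 6 N).
It fails at once if a valve body is let go inside the case while still more than 25 mm above its floor (dropped) ((x of large in the frame of case between -0.085 and 0.085 m and y of large in the frame of case between -0.145 and 0.145 m and z of large in the frame of case between 0.03 and 0.11 m and contact force between the fingers and large below 0.3 N) or (x of medium in the frame of case between -0.085 and 0.085 m and y of medium in the frame of case between -0.145 and 0.145 m and z of medium in the frame of case between 0.03 and 0.11 m and contact force between the fingers and medium below 0.3 N) or (x of small in the frame of case between -0.085 and 0.085 m and y of small in the frame of case between -0.145 and 0.145 m and z of small in the frame of case between 0.03 and 0.11 m and contact force between the fingers and small below 0.3 N)).
Of large, medium, small only 2 to 3 are there at a start; the rules pass over those that are not, and their reading is None.
At some moment in a run one of large, medium, small may be knocked a few centimetres aside while the robot is not near it.
It also fails if it takes over 210 s, if anything falls off the work surface, if the arm or the gripper's body presses on something with over 40 N, if the wrist force passes 120 N, or if a joint passes its speed limit or range.

ROBOT

A 7-joint arm with a two-finger parallel gripper is mounted at the origin on the work surface. World frame = base frame: x ahead of the robot, y to its left, z up, the work surface at z = 0. Lengths are in mm, angles in rad, forces in N, time in s.
With the tool pointing down it reaches from about 400 to 875 mm from the base axis. Payload 4.4 kg.
Tool frame: the origin (TCP) lies at the very end of the fingers, on their centre line; the grasp point (between the pads) lies 19 mm behind it; z points along the fingers, x is the direction in which the jaws open and shut, and the axes are right-handed (so a half turn about z gives the same grasp; the last joint's range is limited). The gripper opens to 85 mm and grips with 20 to 120 N. Pads are 22 mm wide; open, the fingers measure 114 mm over their backs; the gripper's body (76 mm by 85 mm) begins 54 mm behind the grasp point. The pads swing forward as they close: fully open they stand 13 mm farther back than shut.
Start: joints at [-0.066, 0.628, 0.038, 1.517, -0.027, 0.996, -0.02], TCP at [650.014, 0.027, 231.313] pointing down, gripper open.
Joint ranges: [-3.06, 3.06], [-0.37, 2.12], [-1.25, 1.32], [0.18, 2.47], [-1.1, 4.24], [0.23, 1.98], [-2.94, 2.94]. Speed limits (rad/s): [2.57, 2.57, 3.14, 3.14, 3.14, 3.14, 3.14].

INTERFACE

Orientations are given as [roll, pitch, yaw] about the fixed x, y, z axes, in that order (R = Rz(yaw) Ry(pitch) Rx(roll)).
In Python, from cell import ctrl gives the robot as it stands.
- The arm moves only by the shell command python3 -m creep 'ROWS'. ROWS is text: rows parted by semicolons, each of 7 numbers parted by spaces: the shift along the tool's x, y, z in units of 40 mm (1.0 is 40 mm), then the turn, a rotation vector about the tool's x, y, z in degrees, then the closure, from 0 (fully open) to 1 (shut). In form: x y z rx ry rz grip; .... A call has 1 to 10 rows; each row is the pose to reach, as a shift and turn from the pose commanded when the call began, along the tool's axes at that moment; what a row does not reach only later rows make up. A row lasts 1/12 s, in which the tool goes at most 41.7 mm and 7.16 degrees, less where a joint would pass 70% of its speed; a pose out of reach is approached as far as the arm can. A call with a gripper value outside its range is refused whole. The fingers move at their own pace and stop on an object; the grip force is fixed at half the most. Time passes only in rows, so rows that repeat a pose let the fingers close. It gives the time, the measured TCP pose, the force and the opening at its end, in the units of the state.
- ctrl.read_state(): the state, without advancing time (a new reading comes with each control period).
- ctrl.get_image(name): name is "scene" or "side" or "wrist"; returns a dict with "img" (400x640x3 uint8, red, green, blue), "vfov" (degrees; the focal length in pixels is half the picture's height over the tangent of half this angle, whatever the lens; pixels are square), "cx", "cy" (the principal point, pixels), "T" (4x4, takes a point from camera to world coordinates); the wrist camera has in their place "tool_from_camera" (4x4, takes a point from camera to tool coordinates, whose origin is the TCP and whose axes are the tool frame's). Camera axes: x right, y up, looking along -z (the intrinsics and any distortion apply to the point x, -y, -z); pixel columns grow to the right and rows downward; lengths in mm; the calibration is good to about 2 mm. A picture is of the moment at which its call begins: read the wrist's pose just before it. There is no depth.
- ctrl.finish_job(): hands the job in, once; it reports no verdict.
Trained networks look in the newest picture that a camera, given by its name, has taken for a name from the list of things; names that differ only in an ending like _2 or _b are one class to them, and where a whole thing is asked for, a point or a joint stands for the part that bears it (a point fixed in the world has none). Each returns a list of dicts, best first, with "score" (0 to 1); they miss things now and then, are a little off and sometimes report something else, mostly with a low value. They report only what shows in the picture. A call takes as long as a camera call. They do not tell look-alikes from the thing itself.
- ctrl.boxes_of(camera, thing): "rect" ([left, top, right, bottom] in pixels, round what is visible of it).
- ctrl.cut_out(camera, thing): "pixels" (400x640 bool, what is visible of it) and "rect" ([left, top, right, bottom] in pixels, round what is visible of it).
The state is a dict: "clock": time; "qpos": joint angles; "qd": joint speeds; "tau": joint torques, N m; "eef_pos": TCP position; "tool_rot": TCP orientation; "force": force on the tool from outside, world axes, zero at the start; "torque": the same for the moment, N m; "width": finger opening in mm.
Only numpy, scipy, OpenCV 4.12 (cv2) and the standard library are available. Lean on these libraries where they do the work, as an engineer would, in place of code of your own. Each camera call takes 0.05 s, during which the arm holds its last target.

## Working session

There is one attempt and no reset: what is moved stays moved. The work goes in short steps, Python scripts to look and compute and a shell command to move; the robot and the scene stay as the last step left them, time stands still between calls to the robot, and variables do not carry over. Pictures are saved under pics/ and viewed, and the job is handed in when it is done.

```bash
ls; mkdir -p pics; python3 - <<'E'
from cell import ctrl
import cv2
s=ctrl.read_state(); print(s)
for n in ["scene","side","wrist"]:
    d=ctrl.get_image(n); cv2.imwrite(f"pics/{n}0.png",d["img"][:,:,::-1])
    print(n,{k:v for k,v in d.items() if k!="img"})
E
```

```text
pics
{'clock': 0.0, 'qpos': array([-0.06583163,  0.62933958,  0.03844371,  1.51833904, -0.02702111,
        0.99627784, -0.01997489]), 'qd': array([-5.83274649e-04, -2.24992713e-03,  1.33653524e-03, -7.71280518e-04,
       -5.19182504e-04,  3.19745472e-04,  3.00140396e-05]), 'tau': array([-1.11932164e-03, -5.63405585e+01,  1.22606792e+00, -1.93450052e+01,
        1.09587883e-02,  1.05136272e-02, -8.84369996e-06]), 'eef_pos': array([6.49398523e+02, 5.55779960e-02, 2.30402604e+02]), 'tool_rot': array([3.14158605e+00, 1.84596628e-03, 4.44701714e-05]), 'force': array([ 0.19770414, -0.47771374,  0.13356507]), 'torque': array([-0.00622375, -0.02408087, -0.03792471]), 'width': 85.34066321447986}
scene {'vfov': 44.672415938647774, 'cx': 316.4898288851647, 'cy': 195.16304527168023, 'T': array([[ 7.67263288e-01, -3.28936195e-01,  5.50552475e-01,
         1.27978481e+03],
       [ 6.41156061e-01,  4.13538143e-01, -6.46455807e-01,
        -7.85599484e+02],
       [-1.50317346e-02,  8.48991864e-01,  5.28192070e-01,
         8.71251285e+02],
       [ 0.00000000e+00,  0.00000000e+00,  0.00000000e+0
[... 208 characters left out ...]
     [-1.64479141e-01,  7.23904516e-01, -6.70006614e-01,
        -6.93063755e+02],
       [-8.74995440e-03,  6.78160196e-01,  7.34862019e-01,
         1.01192783e+03],
       [ 0.00000000e+00,  0.00000000e+00,  0.00000000e+00,
         1.00000000e+00]])}
wrist {'vfov': 64.1557555703933, 'cx': 312.7968325883216, 'cy': 197.41889317450838, 'tool_from_camera': array([[ 9.99999789e-01, -2.18069604e-04, -6.11982798e-04,
         7.12312852e-01],
       [-3.83587879e-04, -9.58447510e-01, -2.85268686e-01,
        -7.24567093e+01],
       [-5.24344960e-04,  2.85268861e-01, -9.58447391e-01,
        -1.42054672e+02],
       [ 0.00000000e+00,  0.00000000e+00,  0.00000000e+00,
         1.00000000e+00]])}
```

View pics/scene0.png

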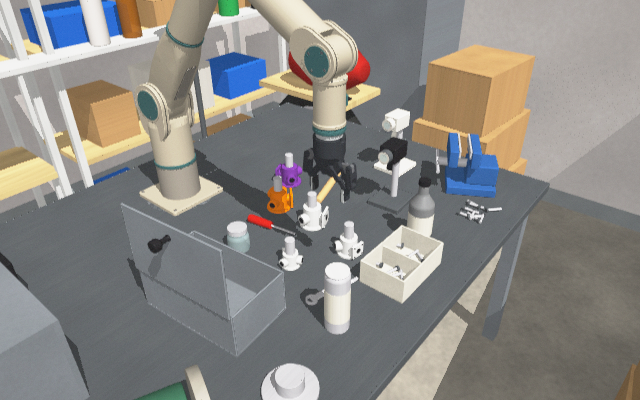

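View pics/side0.png

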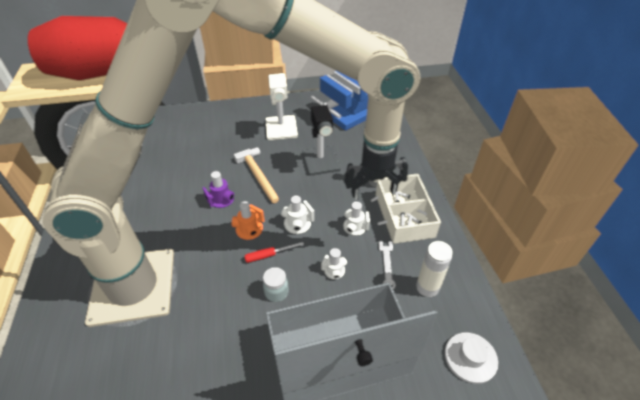

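View pics/wrist0.png

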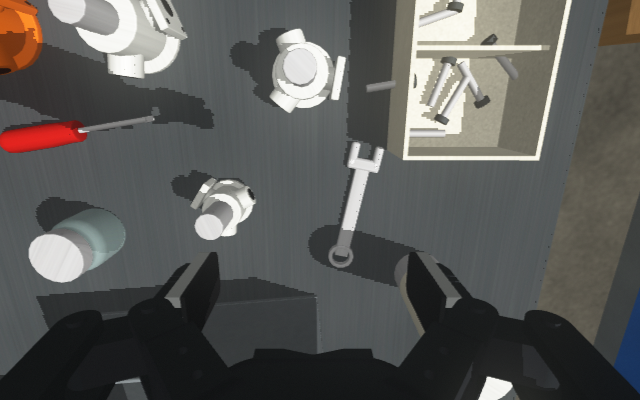

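```bash
cat > h.py <<'E'
import numpy as np, cv2
from cell import ctrl
from scipy.spatial.transform import Rotation as R
def tool_T(s):
    T=np.eye(4); T[:3,:3]=R.from_euler('xyz',s["tool_rot"]).as_matrix(); T[:3,3]=s["eef_pos"]; return T
class Cam:
    def __init__(s,name):
        st=ctrl.read_state(); d=ctrl.get_image(name); s.st=st
        s.img=d["img"]; s.f=200/np.tan(np.radians(d["vfov"]/2)); s.cx,s.cy=d["cx"],d["cy"]; s.name=name
        s.T=d["T"] if "T" in d else tool_T(st)@d["tool_from_camera"]
    def ray(s,u,v):
        r=s.T[:3,:3]@np.array([(u-s.cx)/s.f,-(v-s.cy)/s.f,-1]); return s.T[:3,3],r/np.linalg.norm(r)
    def at(s,u,v,z):
        o,r=s.ray(u,v); return o+r*(z-o[2])/r[2]
    def proj(s,P):
        P=np.atleast_2d(P); q=(P-s.T[:3,3])@s.T[:3,:3]
        return np.stack([s.cx+s.f*q[:,0]/-q[:,2], s.cy-s.f*q[:,1]/-q[:,2]],1)
    def save(s,fn,crop=None,k=1):
        im=s.img[:,:,::-1]
        if crop: im=im[crop[1]:crop[3],crop[0]:crop[2]]
        if k!=1: im=cv2.resize(im,None,fx=k,fy=k,interpolation=cv2.INTER_CUBIC)
        cv2.imwrite(fn,im)
def tri(a,b):
    (o1,r1),(o2,r2)=a,b
    A=np.stack([r1,-r2],1); t=np.linalg.lstsq(A,o2-o1,rcond=None)[0]
    p,q=o1+t[0]*r1,o2+t[1]*r2
    return (p+q)/2,np.linalg.norm(p-q)
E
python3 - <<'E'
from h import *
for n in ["scene","side","wrist"]:
    c=Cam(n)
    for t in ["large","medium","small","scope","case","lid","jar","spray","oil","carton"]:
        print(n,t,[(np.round(b["rect"]).astype(int).tolist(),round(b["score"],2)) for b in ctrl.boxes_of(n,t)])
c=Cam("scene");c.save("pics/sc1.png",(240,80,480,280),3.3)
c=Cam("side");c.save("pics/si1.png",(190,60,450,260),3)
E
```

```text
scene large [([297, 190, 330, 236], 0.93), ([268, 177, 293, 217], 0.79), ([277, 154, 300, 190], 0.62)]
scene medium [([333, 220, 362, 261], 0.78)]
scene small [([278, 238, 300, 271], 0.71)]
scene scope [([376, 112, 413, 175], 0.59), ([279, 238, 304, 272], 0.57)]
scene case [([122, 204, 288, 359], 0.74)]
scene lid [([121, 205, 231, 318], 0.82)]
scene jar [([228, 223, 252, 251], 0.68), ([296, 190, 331, 234], 0.37)]
scene spray [([334, 222, 364, 262], 0.74), ([324, 263, 352, 336], 0.67), ([123, 202, 228, 319], 0.66)]
scene oil [([407, 180, 438, 240], 0.79), ([333, 224, 362, 263], 0.19)]
scene carton [([359, 227, 442, 305], 0.85), ([295, 191, 329, 230], 0.19)]
side large [([232, 202, 262, 240], 0.89), ([203, 167, 235, 210], 0.62), ([284, 195, 312, 233], 0.6)]
side medium [([341, 202, 368, 236], 0.98), ([318, 248, 344, 277], 0.65)]
side small [([322, 253, 348, 277], 0.6), ([244, 244, 294, 264], 0.28)]
side scope [([299, 104, 338, 177], 0.83), ([269, 75, 297, 140], 0.63)]
side case [([265, 282, 436, 400], 0.79), ([265, 269, 288, 302], 0.59), ([301, 102, 336, 177], 0.57), ([277, 312, 438, 3
[... 164 characters left out ...]
([415, 243, 450, 293], 0.89), ([283, 198, 312, 233], 0.54), ([341, 202, 369, 236], 0.54)]
side oil [([342, 201, 372, 235], 0.19)]
side carton [([374, 175, 444, 242], 0.8)]
wrist large [([2, 4, 42, 76], 0.94), ([48, 1, 184, 76], 0.63)]
wrist medium [([267, 32, 344, 110], 0.98)]
wrist small [([193, 179, 257, 239], 0.67), ([393, 256, 512, 399], 0.42), ([267, 31, 346, 113], 0.41)]
wrist scope []
wrist case [([98, 299, 323, 399], 0.91), ([268, 29, 344, 115], 0.58), ([0, 118, 154, 157], 0.16)]
wrist lid []
wrist jar [([26, 208, 125, 285], 0.72), ([270, 32, 344, 112], 0.69)]
wrist spray [([392, 255, 510, 400], 0.61)]
wrist oil [([391, 255, 510, 399], 0.27)]
wrist carton [([369, 2, 569, 161], 0.66)]
```

View pics/sc1.png

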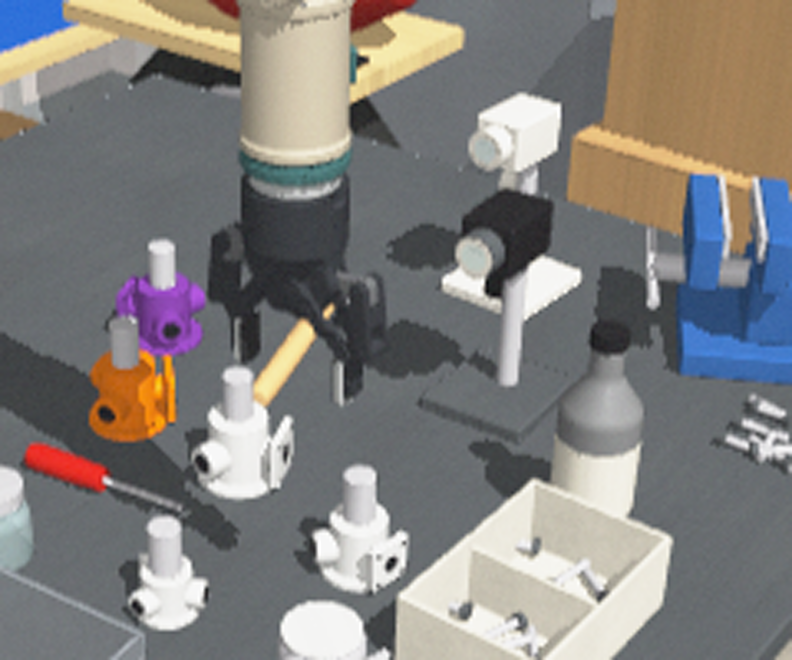

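View pics/si1.png

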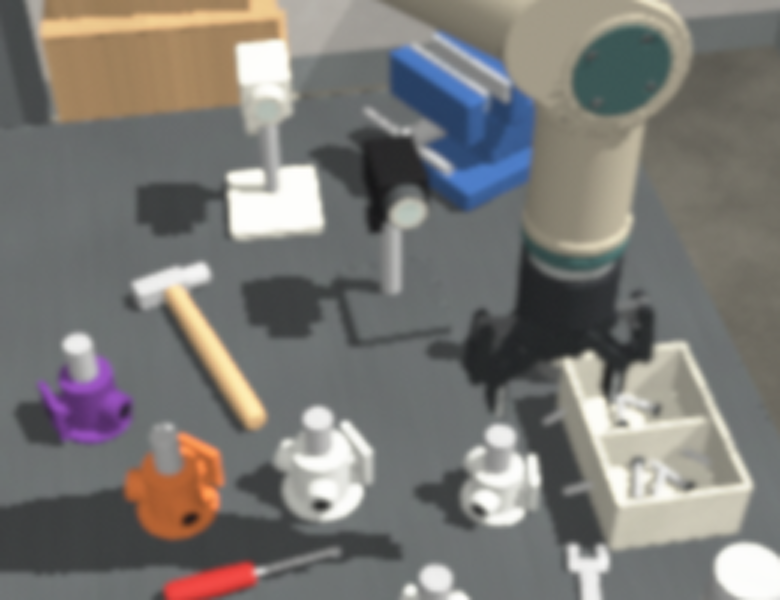

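```bash
cat > fit.py <<'E'
from h import *
from scipy.optimize import minimize
def cyl(r,z0,z1,n=24):
    a=np.linspace(0,2*np.pi,n,endpoint=False); c=np.stack([r*np.cos(a),r*np.sin(a)],1)
    return np.vstack([np.c_[c,np.full(n,z0)],np.c_[c,np.full(n,z1)]])
def box(x0,x1,y0,y1,z0,z1):
    return np.array([[x,y,z] for x in(x0,x1) for y in(y0,y1) for z in(z0,z1)],float)
DIM=dict(large=(66,40,45,48,16,33,110),medium=(54,34,39,40,14,27,98),small=(42,28,33,32,12,21,86))
def rz(p,a): return p@R.from_euler('z',a).as_matrix().T
def body(kind,core=0.65):
    H,fr,L,fl,pr,zp,top=DIM[kind]
    parts=[cyl(fr,0,6),cyl(fr*core,0,H),cyl(14,H,top)]
    c=cyl(pr,0,L); px=np.stack([c[:,2],c[:,0],c[:,1]+zp],1)
    parts+=[box(L-7,L,-fl/2,fl/2,zp-fl/2,zp+fl/2),px*[1,.8,1]+[0,0,0],rz(px,2*np.pi/3),rz(px,4*np.pi/3)]
    return parts
def mask(cam,parts,x,y,yaw,z=0,S=2):
    m=np.zeros((400*S,640*S),np.uint8)
    for p in parts:
        q=cam.proj(rz(p,yaw)+[x,y,z]); h=cv2.convexHull(np.round(((q+.5)*S-.5)*16).astype(np.int32))
        cv2.fillConvexPoly(m,h,1,shift=4)
    return m
def fit(parts,obs,x0,yaw0,S=2,yspan=np.pi,n=24):
    # obs: list of (cam,boolmask[,ignore])
    tg=[(c,cv2.resize(k.astype(np.uint8),None,fx=S,fy=S,interpolation=cv2.INTER_NEAREST)) for c,k in obs]
    def cost(p):
        s=0
        for c,k in tg:
            m=mask(c,parts,p[0],p[1],p[2],S=S); s+=1-(m&k).sum()/max(1,(m|k).sum())
        return s/len(tg)
    res=[]
    for y in yaw0+np.linspace(-yspan,yspan,n,endpoint=False):
        r=minimize(cost,[x0[0],x0[1],y],method='Nelder-Mead',options=dict(initial_simplex=[[x0[0],x0[1],y],[x0[0]+8,x0[1],y],[x0[0],x0[1]+8,y],[x0[0],x0[1],y+.2]],maxiter=120,xatol=.2,fatol=1e-4))
        res.append((r.fun,*r.x))
    res.sort(); return res
E
python3 - <<'E'
from fit import *
sc=Cam("scene"); si=Cam("side"); 
p,e=tri(sc.ray(383.6,157.3),si.ray(325.7,130.3)); print("lens",p.round(1),e)
# rear of head top corners: sc crop (552,200)
tops={"large":((312.1,193.6),(296.3,198)),"medium":((349,223.5),(356.8,204.8)),"small":((289.7,239.7),(335,250.5))}
for k,(a,b) in tops.items():
    print(k,tri(sc.ray(*a),si.ray(*b)))
    x0=tri(sc.ray(*a),si.ray(*b))[0]
    bx=[]
    for c in(sc,si):
        g=[q for q in ctrl.cut_out(c.name,k)]
        u=c.proj([x0[0],x0[1],DIM[k][5]])[0]
        best=[q for q in g if q["rect"][0]<u[0]<q["rect"][2] and q["rect"][1]<u[1]<q["rect"][3]]
        print(c.name,len(g),[(q["score"],q["pixels"].sum()) for q in best])
        if best: bx.append((c,best[0]["pixels"]))
    r=fit(body(k),bx,x0[:2],0)
    for q in r[:6]: print(np.round(q,3), np.degrees(q[3])%360)
E
```

```text
lens [592.  334.9 191.6] 2.5474083166843053
large (array([472.16916612, 142.90239049, 111.74014166]), np.float64(0.4025520121199733))
scene 3 [(0.66, np.int64(801))]
side 3 [(0.71, np.int64(832))]
[8.00000e-02 4.68913e+02 1.44246e+02 4.53000e-01] 25.958735778235187
[8.10000e-02 4.68397e+02 1.43605e+02 4.07000e-01] 23.295605643792
[8.10000e-02 4.68428e+02 1.44287e+02 4.49000e-01] 25.714340629725886
[8.10000e-02 4.68256e+02 1.44429e+02 4.54000e-01] 26.000440205439503
[8.10000e-02 4.68163e+02 1.44385e+02 4.27000e-01] 24.4733275194174
[8.10000e-02 4.68487e+02 1.44048e+02 4.37000e-01] 25.06069242985214
medium (array([640.06884069,  99.58795369,  99.87262209]), np.float64(2.1749684989287705))
scene 1 [(0.73, np.int64(690))]
side 3 [(0.56, np.int64(617))]
[ 9.00000e-02  6.37606e+02  1.02831e+02 -1.83000e-01] 349.5376567506135
[ 9.00000e-02  6.37607e+02  1.02818e+02 -1.82000e-01] 349.5442188125562
[ 9.00000e-02  6.37690e+02  1.02715e+02 -1.89000e-01] 349.1915277263138
[ 9.00000e-02  6.38017e+02  1.02212e+02 -2.22000e-01] 347.27322798369613
[ 9.00000e-02  6.37572e+02  1.02684e+02 -1.82000e-01] 349.5516018357802
[ 9.00000e-02  6.38010e+02  1.02489e+02 -2.08000e-01] 348.0751735846407
small (array([549.48330568, -40.18604551,  86.5052202 ]), np.float64(2.664964938439727))
scene 3 [(0.82, np.int64(530))]
side 1 [(0.71, np.int64(507))]
[ 8.60000e-02  5.47777e+02 -4.03290e+01 -3.70600e+00] 147.63506826852247
[ 8.60000e-02  5.47872e+02 -4.06840e+01  2.57900e+00] 147.75860265417094
[ 8.60000e-02  5.47842e+02 -4.08110e+01  2.57900e+00] 147.7594775259728
[ 8.70000e-02  5.48111e+02 -4.04740e+01  2.57400e+00] 147.5052062644612
[ 8.70000e-02  5.47879e+02 -4.06220e+01 -3.70400e+00] 147.79540811685288
[ 8.70000e-02  5.47664e+02 -4.10250e+01  2.56000e+00] 146.69558400412544
```

```bash
python3 - <<'E'
from fit import *
sc=Cam("scene"); si=Cam("side")
for c,crop in((sc,(370,120,420,200)),(si,(270,60,350,190))):
    c.save(f"pics/scope_{c.name}.png",crop,7 if c is sc else 4.5)
    q=ctrl.cut_out(c.name,"scope")
    for g in q: print(c.name,g["rect"],g["score"],g["pixels"].sum())
    print(c.img[140:150:3, 390 if c is sc else 322].tolist())
E
```

```text
scene [373.8, 112.0, 414.3, 177.7] 0.97 867
scene [367.7, 135.9, 412.4, 213.0] 0.91 1560
scene [303.3, 278.5, 358.7, 305.1] 0.74 189
[[49, 46, 48], [46, 47, 46], [46, 47, 51], [42, 41, 44]]
side [301.4, 106.3, 340.8, 177.9] 0.91 1513
side [268.6, 74.3, 297.5, 138.4] 0.9 1118
[[178, 178, 177], [177, 178, 177], [178, 178, 177], [178, 178, 177]]
```

View pics/scope_scene.png

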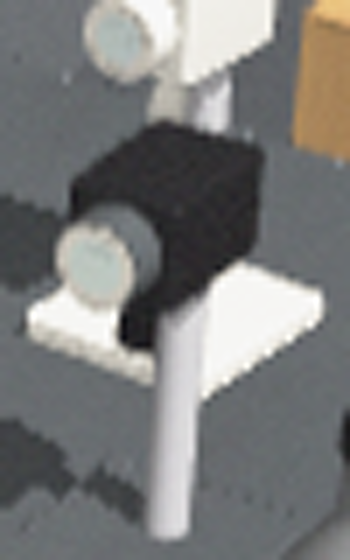

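View pics/scope_side.png

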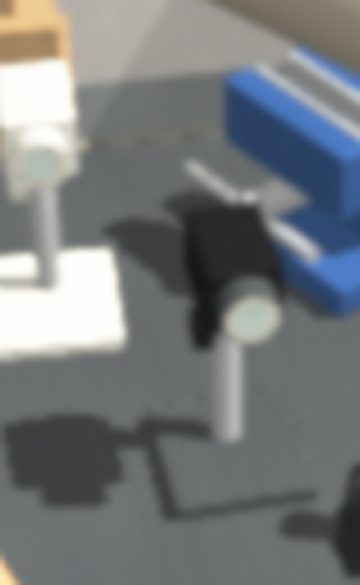

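```bash
python3 - <<'E'
from fit import *
sc=Cam("scene"); si=Cam("side")
S=lambda x,y:(370+x/7,120+y/7)
D=lambda x,y:(270+x/4.5,60+y/4.5)
for n,q in dict(backleft=(162,122),backright=(265,155),frontleft=(74,188)).items(): print(n,sc.at(*S(*q),217).round(1))
for n,q in dict(a=(190,206),b=(258,203),c=(197,283),d=(278,275)).items(): print(n,si.at(*D(*q),217).round(1))
print("lens",tri(sc.ray(*S(95,266)),si.ray(*D(251,319))))
print("post foot",tri(sc.ray(*S(170,525)),si.ray(*D(228,432))))
# fit
def dark(c,crop,t):
    m=np.zeros((400,640),bool); x0,y0,x1,y1=crop
    m[y0:y1,x0:x1]=c.img[y0:y1,x0:x1].max(2)<t; return m
for c,crop in((sc,(370,120,420,200)),(si,(300,95,350,150))):
    m=dark(c,crop,38); n,l,st,_=cv2.connectedComponentsWithStats(m.astype(np.uint8)); i=1+st[1:,4].argmax(); print(st[i])
    ov=c.img.copy(); ov[l==i]=[255,0,0]; x0,y0,x1,y1=crop
    cv2.imwrite(f"pics/dk_{c.name}.png",cv2.resize(ov[y0:y1,x0:x1,::-1],None,fx=6,fy=6))
E
```

```text
backleft [566.4 426.6 217. ]
backright [619.8 425.6 217. ]
frontleft [572.3 346.9 217. ]
a [565.8 430.1 217. ]
b [613.3 425.2 217. ]
c [556.6 342.5 217. ]
d [611.6 341.6 217. ]
lens (array([592.17709191, 334.66902066, 189.46891224]), np.float64(2.471178929271635))
post foot (array([590.48044944, 418.4425445 ,  16.08556386]), np.float64(4.588055285428747))
[387 167   5   3   9]
[312 110   7  26  96]
```

View pics/dk_side.png

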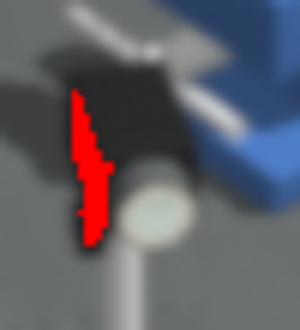

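```bash
python3 - <<'E'
from fit import *
sc=Cam("scene"); si=Cam("side")
obs=[]
for c in(sc,si):
    g=ctrl.cut_out(c.name,"case"); print([(q["score"],np.round(q["rect"]),q["pixels"].sum()) for q in g])
    g=[q for q in g if q["pixels"].sum()>5000]; obs.append((c,g[0]["pixels"]))
    ov=c.img.copy(); ov[g[0]["pixels"],0]=255
    cv2.imwrite(f"pics/case_{c.name}.png",ov[200:,100:480,::-1] if c is sc else ov[200:,200:520,::-1])
best=None
for a in (1.5,1.6,1.7):
    th=a
    lid=box(-180,0,-150,150,0,6)@R.from_euler('y',th).as_matrix().T+[90,0,120]
    r=fit([box(-90,90,-150,150,0,120),lid],obs,(570,-180),-np.pi/2,yspan=.6,n=5)
    print(a,np.round(r[0],3)); 
    if best is None or r[0][0]<best[0]: best=r[0]; bl=lid
for c in(sc,si):
    im=cv2.resize(c.img[:,:,::-1],None,fx=2,fy=2)
    for p in [box(-90,90,-150,150,0,120),bl]:
        q=c.proj(rz(p,best[3])+[best[1],best[2],0])*2
        for i in range(8):
            for j in range(i):
                if np.sum(p[i]!=p[j])==1 or (p is bl and bin(i^j).count('1')==1): cv2.line(im,tuple(map(int,q[i])),tuple(map(int,q[j])),(0,255,0),1)
    cv2.imwrite(f"pics/casefit_{c.name}.png",im[380:800,180:660] if c is sc else im[380:800,400:1050])
E
```

```text
[(0.87, array([121., 207., 287., 358.]), np.int64(13515))]
[(0.88, array([269., 282., 436., 400.]), np.int64(13423))]
1.5 [ 3.80000e-02  5.12730e+02 -2.78343e+02 -1.47200e+00]
1.6 [ 4.20000e-02  5.11684e+02 -2.75938e+02 -1.47600e+00]
1.7 [ 8.00000e-02  5.12645e+02 -2.76496e+02 -1.47500e+00]
```

View pics/casefit_scene.png

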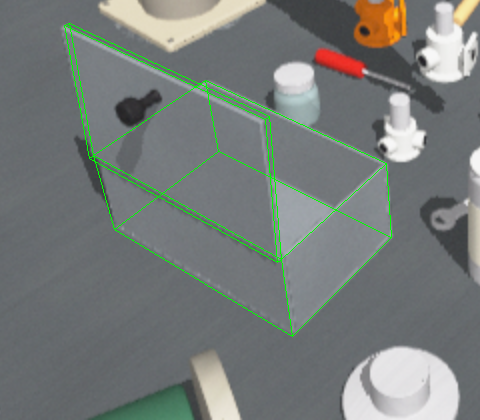

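View pics/casefit_side.png

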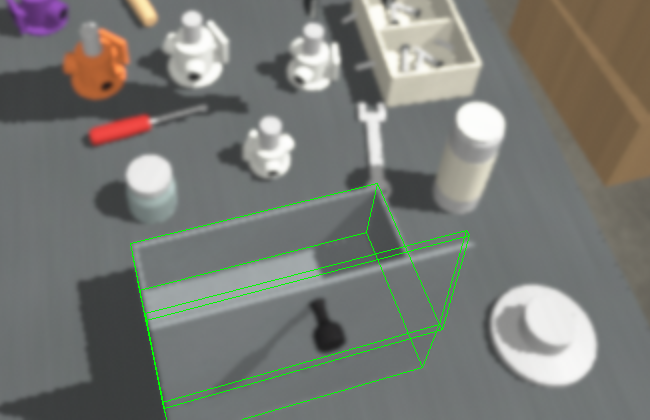

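```bash
cat > go.py <<'E'
import sys
from h import *
def plan(x,y,z,yaw,st=None):
    st=st or ctrl.read_state(); T=tool_T(st)
    Rt=R.from_euler('z',yaw,degrees=True)*R.from_euler('x',np.pi)
    d=T[:3,:3].T@(np.array([x,y,z])-T[:3,3])/40
    rv=np.degrees((R.from_matrix(T[:3,:3]).inv()*Rt).as_rotvec())
    cy=np.degrees(np.arctan2(T[1,0],T[0,0]))
    print("t %.1f pos %s yaw %.1f q %s w %.1f F %s"%(st["clock"],st["eef_pos"].round(1),cy,st["qpos"].round(2),st["width"],st["force"].round(1)))
    print("ROW %.3f %.3f %.3f  %.1f %.1f %.1f"%(*d,*rv))
if __name__=="__main__": plan(*map(float,sys.argv[1:5]))
E
python3 go.py 470 144 200 78
python3 - <<'E'
from fit import *
sc=Cam("scene");si=Cam("side")
for n,a,b in [("orange top",(277.6,177.5),(244.5,202)),("purple",(288.6,154),(216,174)),("jar",(237,227),(275,275)),("spray",(338,268),(439,248)),("oil",(424,180),None)]:
    if b: print(n,tri(sc.ray(*a),si.ray(*b))[0].round(0))
    else: print(n,sc.at(*a,200).round())
E
```

```text
t 2.8 pos [650.    0.  231.3] yaw -0.0 q [-0.07  0.63  0.04  1.52 -0.03  1.   -0.02] w 85.4 F [0.9 0.2 0.9]
ROW -4.501 -3.600 0.783  0.0 -0.0 -78.0
orange top [325. 150. 113.]
purple [247. 283. 114.]
jar [386. -82.  77.]
spray [ 783. -135.  174.]
oil [760. 279. 200.]
```

```bash
python3 -m creep '-4.5 -3.6 0.78 0 0 -78 0;-4.5 -3.6 0.78 0 0 -78 0;-4.5 -3.6 0.78 0 0 -78 0;-4.5 -3.6 0.78 0 0 -78 0;-4.5 -3.6 0.78 0 0 -78 0;-4.5 -3.6 0.78 0 0 -78 0;-4.5 -3.6 0.78 0 0 -78 0;-4.5 -3.6 0.78 0 0 -78 0;-4.5 -3.6 0.78 0 0 -78 0;-4.5 -3.6 0.78 0 0 -78 0'
python3 go.py 470 144 200 78
```

```text
clock: 3.73
eef_pos: [470.1, 144.2, 200.4]
tool_rot: [3.141, -0.0, 1.257]
force: [0.2, -0.2, 0.5]
width: 85.2
t 3.7 pos [470.1 144.2 200.4] yaw 72.0 q [-0.13  0.46 -0.32  1.98  0.21  0.73  0.68] w 85.2 F [ 0.2 -0.2  0.5]
ROW -0.006 -0.001 0.010  0.0 -0.0 -6.0
```

```bash
python3 - <<'E'
from fit import *
c=Cam("wrist"); c.save("pics/w1.png")
print(c.proj([[468.5,144,110],[468.5,144,66]]))
g=ctrl.cut_out("wrist","large"); print([(q["score"],np.round(q["rect"])) for q in g])
E
```

```text
[[311.68934242 198.73770452]
 [311.77849152 184.39691746]]
[(0.93, array([263., 132., 359., 232.])), (0.28, array([  0., 132., 116., 204.])), (0.19, array([146., 254., 194., 296.]))]
```

View pics/w1.png

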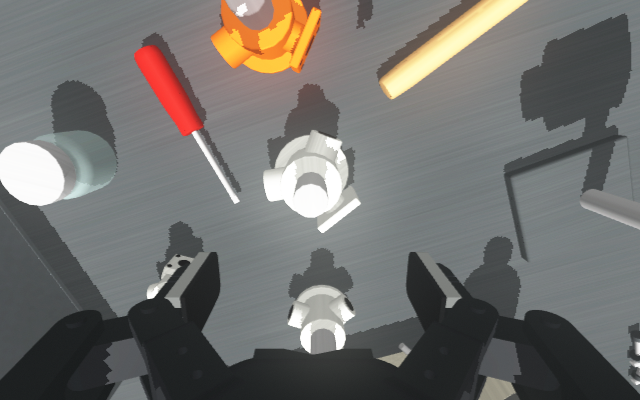

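```bash
python3 - <<'E'
from fit import *
c=Cam("wrist"); g=ctrl.cut_out("wrist","large")[0]["pixels"]
r=fit(body("large"),[(c,g)],(468.5,144),.45,yspan=.6,n=7)
for q in r[:3]: print(np.round(q,3),np.degrees(q[3]))
E
python3 go.py 469 144 74 78
```

```text
[4.20000e-02 4.69887e+02 1.42260e+02 3.84000e-01] 22.01209342950452
[4.20000e-02 4.69778e+02 1.41931e+02 3.91000e-01] 22.404555155913428
[4.20000e-02 4.69717e+02 1.41949e+02 3.90000e-01] 22.35964588122582
t 3.9 pos [470.2 143.9 200.2] yaw 71.4 q [-0.13  0.46 -0.32  1.98  0.21  0.73  0.67] w 85.3 F [ 0.7 -0.3  0.1]
ROW -0.007 -0.029 3.154  0.0 -0.0 -6.6
```

```bash
python3 -m creep '0 0 2.0 0 0 0 0;0 0 2.0 0 0 0 0;0 0 2.0 0 0 0 0;0 0 2.5 0 0 0 0;0 0 2.8 0 0 0 0;0 0 3.0 0 0 0 0;0 0 3.15 0 0 0 0;0 0 3.15 0 0 0 0;0 0 3.15 0 0 0 0'
python3 go.py 469 143.5 74 72
python3 - <<'E'
from fit import *
c=Cam("side"); c.save("pics/s2.png",(190,100,450,300),3)
E
```

```text
clock: 4.68
eef_pos: [470.5, 144.2, 74.9]
tool_rot: [3.141, -0.0, 1.25]
force: [0.4, 0.4, 0.3]
width: 85.2
t 4.7 pos [470.5 144.2  74.9] yaw 71.6 q [-0.21  0.67 -0.21  2.08  0.32  0.42  0.57] w 85.2 F [0.4 0.4 0.3]
ROW -0.028 -0.029 0.023  0.1 -0.0 -0.4
```

View pics/s2.png

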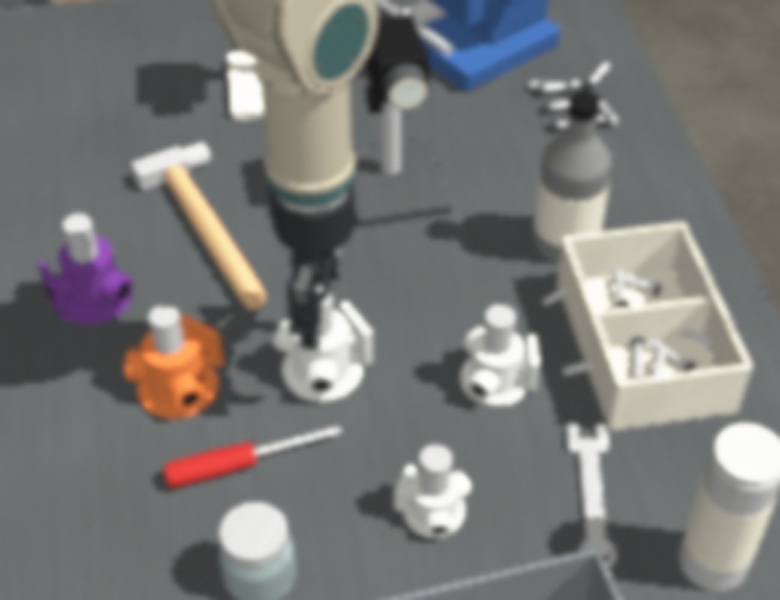

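Gripper straddles the large neck (crop ~(315,330)); closing.

```bash
python3 -m creep '0 0 0 0 0 0 1;0 0 0 0 0 0 1;0 0 0 0 0 0 1;0 0 0 0 0 0 1;0 0 0 0 0 0 1;0 0 0 0 0 0 1;0 0 0 0 0 0 1;0 0 0 0 0 0 1;0 0 0 0 0 0 1;0 0 0 0 0 0 1'
python3 -m creep '0 0 -0.5 0 0 0 1;0 0 -1 0 0 0 1;0 0 -1.5 0 0 0 1;0 0 -2 0 0 0 1;0 0 -2.5 0 0 0 1;0 0 -3 0 0 0 1;0 0 -3.5 0 0 0 1;0 0 -4 0 0 0 1;0 0 -4.0 0 0 0 1;0 0 -4.0 0 0 0 1'
python3 go.py 592 255 231 140
```

```text
clock: 5.57
eef_pos: [469.9, 143.6, 74.3]
tool_rot: [3.142, 0.001, 1.25]
force: [-1.1, -3.4, 4.9]
width: 26.7
clock: 6.4
eef_pos: [470.1, 144.3, 233.9]
tool_rot: [3.141, -0.001, 1.25]
force: [0.1, -0.6, -5.7]
width: 27.0
t 6.4 pos [470.1 144.3 233.9] yaw 71.6 q [-0.11  0.42 -0.34  1.94  0.19  0.82  0.7 ] w 27.0 F [ 0.1 -0.6 -5.7]
ROW 3.587 2.019 0.076  0.1 -0.0 -68.4
```

```bash
python3 -m creep '0.4 0.2 0 0 0 -6 1;0.8 0.4 0 0 0 -12 1;1.2 0.6 0 0 0 -19 1;1.6 0.8 0 0 0 -25 1;2 1 0 0 0 -32 1;2.4 1.3 0 0 0 -39 1;2.8 1.5 0 0 0 -45 1;3.1 1.7 0 0 0 -52 1;3.3 1.8 0 0 0 -58 1;3.3 1.8 0 0 0 -64 1'
python3 go.py 592 252 231 138
python3 - <<'E'
from fit import *
w=Cam("wrist"); w.save("pics/w3.png")
c=Cam("side"); c.save("pics/s3.png",(220,60,450,240),3.4)
g=ctrl.cut_out("wrist","large"); print([(q["score"],np.round(q["rect"])) for q in g])
z=w.st["eef_pos"]; yaw=np.arctan2(tool_T(w.st)[1,0],tool_T(w.st)[0,0])
parts=[p-[0,0,74.5] for p in body("large")]
H=parts; parts=[p+[0,0,z[2]] for p in parts]
r=fit(parts,[(w,g[0]["pixels"])],z[:2],yaw-np.radians(48),yspan=.6,n=7)
for q in r[:3]: print(np.round(q,3),np.degrees(q[3]),"delta",np.degrees(yaw-q[3]))
E
```

```text
clock: 7.23
eef_pos: [580.0, 248.1, 230.8]
tool_rot: [-3.14, -0.003, 2.373]
force: [0.1, 0.3, -4.7]
width: 26.3
t 7.2 pos [580.  248.1 230.8] yaw 136.0 q [-0.09  0.67 -0.62  1.56  0.42  1.05  1.56] w 26.3 F [ 0.1  0.3 -4.7]
ROW -0.148 0.277 -0.006  -0.1 -0.2 -2.0
[(0.79, array([233., 151., 393., 326.])), (0.53, array([554.,   0., 620.,   7.]))]
[1.53000e-01 5.80271e+02 2.46676e+02 1.49500e+00] 85.66591612696604 delta 50.318490646580976
[1.54000e-01 5.79996e+02 2.46547e+02 1.48900e+00] 85.29072396380944 delta 50.693682809737574
[1.54000e-01 5.80018e+02 2.46575e+02 1.49400e+00] 85.58392409793758 delta 50.400482675609425
```

View pics/w3.png

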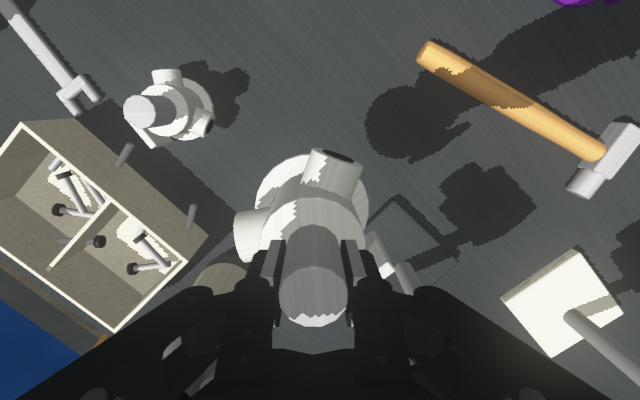

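View pics/s3.png

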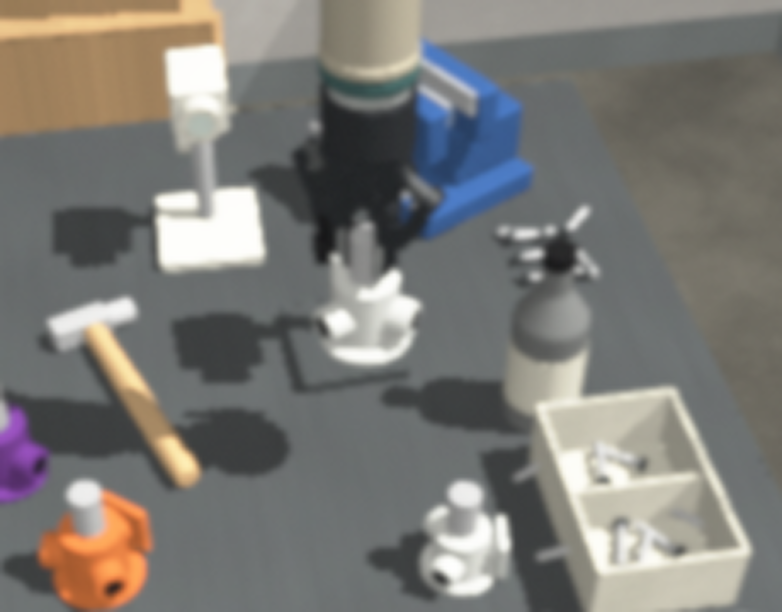

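```bash
python3 go.py 592 254 231 139; python3 -m creep '-0.13 0.31 0 0 0 -3 1;-0.13 0.31 0 0 0 -3 1;-0.13 0.31 0 0 0 -3 1;-0.13 0.31 0 0 0 -3 1;-0.13 0.31 0 0 0 -3 1'
python3 go.py 592 254 231 139
python3 - <<'E'
from fit import *
c=Cam("scene"); c.save("pics/sc3.png",(300,80,460,230),4)
E
```

```text
t 7.4 pos [578.7 245.9 231.2] yaw 135.5 q [-0.09  0.66 -0.61  1.56  0.42  1.05  1.55] w 26.9 F [-0.1  0.9 -5.9]
ROW -0.096 0.377 0.003  -0.2 -0.1 -3.5
clock: 7.8
eef_pos: [591.5, 251.4, 233.8]
tool_rot: [-3.14, -0.0, 2.418]
force: [-0.6, -0.0, -4.8]
width: 26.6
t 7.8 pos [591.5 251.4 233.8] yaw 138.5 q [-0.09  0.68 -0.63  1.52  0.43  1.08  1.6 ] w 26.6 F [-0.6 -0.  -4.8]
ROW 0.034 0.056 0.070  -0.1 -0.0 -0.5
```

View pics/sc3.png

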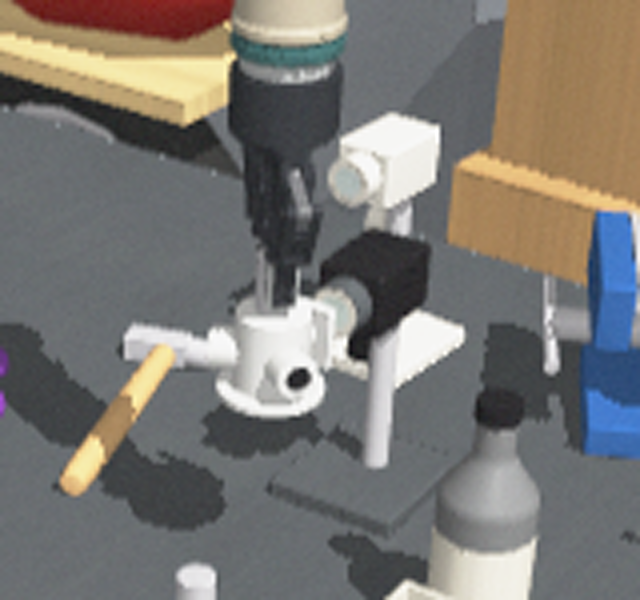

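```bash
python3 -m creep '0.03 0.04 0.05 0 0 0 1;0.03 0.04 0.05 0 0 0 1;0.03 0.04 0.05 0 0 0 1;0.03 0.04 0.05 0 0 0 1;0.03 0.04 0.05 0 0 0 1;0.03 0.04 0.05 0 0 0 1;0.03 0.04 0.05 0 0 0 1;0.03 0.04 0.05 0 0 0 1;0.03 0.04 0.05 0 0 0 1;0.03 0.04 0.05 0 0 0 1'
python3 -m creep '0.03 0.04 0.05 0 0 0 1;0.03 0.04 0.05 0 0 0 1;0.03 0.04 0.05 0 0 0 1'
python3 go.py 592 254 231 139
python3 - <<'E'
from fit import *
w=Cam("wrist"); z=w.st["eef_pos"]; yaw=np.arctan2(tool_T(w.st)[1,0],tool_T(w.st)[0,0])
# fit body with side+scene masks at fixed height
obs=[]
for n in("side","scene"):
    c=Cam(n); u=c.proj([z[0],z[1],z[2]-40])[0]
    for q in ctrl.cut_out(n,"large"):
        if q["rect"][0]<u[0]<q["rect"][2] and q["rect"][1]<u[1]<q["rect"][3]: obs.append((c,q["pixels"]));print(n,q["score"],np.round(q["rect"]));break
parts=[p+[0,0,z[2]-74.5] for p in body("large")[:2]+body("large")[3:]]
if obs:
    r=fit(parts,obs,z[:2],np.pi/2,yspan=.5,n=5)
    print(np.round(r[0],3),np.degrees(r[0][3]))
E
```

```text
clock: 8.68
eef_pos: [592.5, 253.8, 232.1]
tool_rot: [3.142, -0.0, 2.419]
force: [0.4, 0.3, -4.8]
width: 26.4
clock: 8.93
eef_pos: [592.5, 256.0, 229.9]
tool_rot: [-3.141, -0.0, 2.42]
force: [-1.3, -0.1, -5.7]
width: 26.2
t 8.9 pos [592.5 256.  229.9] yaw 138.6 q [-0.1   0.69 -0.62  1.52  0.44  1.07  1.6 ] w 26.2 F [-1.3 -0.1 -5.7]
ROW -0.024 -0.046 -0.027  -0.0 -0.0 -0.4
side 0.89 [315. 123. 346. 163.]
scene 0.68 [354. 144. 387. 190.]
[1.7300e-01 5.9155e+02 2.5759e+02 1.5360e+00] 87.99094112188973
```

```bash
python3 -m creep '0 0 0 0 0 6 1;0 0 0 0 0 12 1;0 0 0 0 0 18 1;0 0 0 0 0 24 1;0 0 0 0 0 30 1;0 0 0 0 0 36 1;0 0 0 0 0 42 1;0 0 0 0 0 48 1;0 0 0 0 0 54 1;0 0 0 0 0 60 1'
python3 -m creep '0 0 0 0 0 6 1;0 0 0 0 0 12 1;0 0 0 0 0 18 1;0 0 0 0 0 24 1;0 0 0 0 0 30 1;0 0 0 0 0 36 1;0 0 0 0 0 42 1;0 0 0 0 0 48 1;0 0 0 0 0 54 1;0 0 0 0 0 60 1'
python3 go.py 592 254 231 19
```

```text
clock: 10.02
eef_pos: [592.6, 256.0, 230.2]
tool_rot: [-3.142, -0.0, 1.367]
force: [-0.6, 0.4, -4.6]
width: 26.6
clock: 10.85
eef_pos: [592.4, 256.3, 230.1]
tool_rot: [-3.141, 0.0, 0.321]
force: [0.4, -0.6, -4.3]
width: 26.7
t 10.8 pos [592.4 256.3 230.1] yaw 18.4 q [-0.42  0.62 -0.06  1.53  0.04  0.99 -0.17] w 26.7 F [ 0.4 -0.6 -4.3]
ROW -0.028 0.051 -0.021  -0.0 0.0 -0.6
```

```bash
python3 -m creep '0 0.04 0 0 0 0 1;0 0.04 0 0 0 0 1;0 0.04 0 0 0 0 1;0 0.04 0 0 0 0 1;0 0.04 0 0 0 0 1;0 0.04 0 0 0 0 1;0 0.04 0 0 0 0 1;0 0.04 0 0 0 0 1;0 0.04 0 0 0 0 1;0 0.04 0 0 0 0 1'
python3 -m creep '0 0 0 0 0 0 1;0 0 0 0 0 0 1;0 0 0 0 0 0 1;0 0 0 0 0 0 1'
python3 go.py 592 254 231 19
python3 - <<'E'
from fit import *
c=Cam("scene"); c.save("pics/sc4.png",(300,80,460,230),4)
E
```

```text
clock: 11.68
eef_pos: [593.2, 254.3, 230.1]
tool_rot: [-3.142, -0.0, 0.325]
force: [0.4, -0.8, -4.0]
width: 26.8
clock: 12.02
eef_pos: [593.2, 254.3, 230.2]
tool_rot: [-3.142, -0.0, 0.325]
force: [-0.5, 0.4, -4.3]
width: 26.5
t 12.0 pos [593.2 254.3 230.2] yaw 18.6 q [-0.41  0.62 -0.06  1.53  0.04  0.99 -0.16] w 26.5 F [-0.5  0.4 -4.3]
ROW -0.031 -0.002 -0.021  -0.0 -0.0 -0.4
```

View pics/sc4.png

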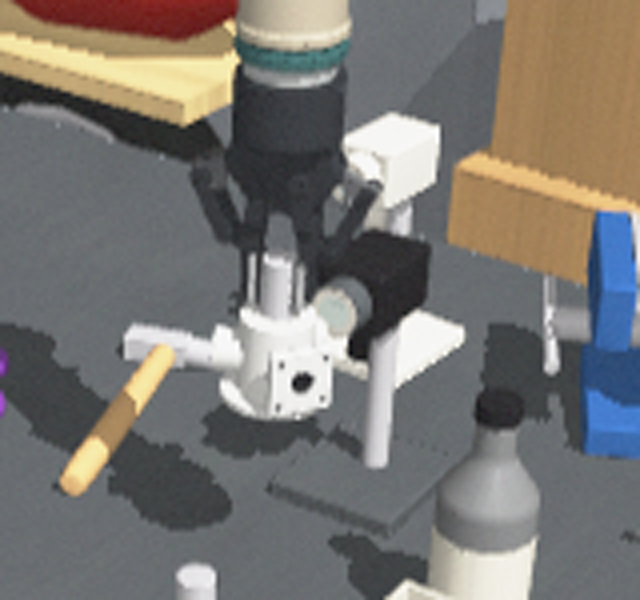

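```bash
python3 -m creep '0 0 0 0 0 6 1;0 0 0 0 0 12 1;0 0 0 0 0 18 1;0 0 0 0 0 24 1;0 0 0 0 0 30 1;0 0 0 0 0 36 1;0 0 0 0 0 42 1;0 0 0 0 0 48 1;0 0 0 0 0 54 1;0 0 0 0 0 60 1'
python3 -m creep '0 0 0 0 0 6 1;0 0 0 0 0 12 1;0 0 0 0 0 18 1;0 0 0 0 0 24 1;0 0 0 0 0 30 1;0 0 0 0 0 36 1;0 0 0 0 0 42 1;0 0 0 0 0 48 1;0 0 0 0 0 54 1;0 0 0 0 0 60 1'
python3 go.py 592 254 231 -101
```

```text
clock: 12.9
eef_pos: [593.1, 254.6, 230.1]
tool_rot: [-3.141, 0.0, -0.727]
force: [-0.4, -0.5, -4.4]
width: 26.9
clock: 13.73
eef_pos: [593.0, 254.9, 230.1]
tool_rot: [3.141, 0.001, -1.774]
force: [-0.1, -0.5, -5.3]
width: 26.2
t 13.7 pos [593.  254.9 230.1] yaw -101.6 q [-0.74  0.67  0.52  1.54 -0.37  1.03 -1.9 ] w 26.2 F [-0.1 -0.5 -5.3]
ROW 0.026 0.020 -0.022  0.0 0.0 -0.6
```

```bash
python3 -m creep '0 0 0 0 0 0 1;0 0 0 0 0 0 1;0 0 0 0 0 0 1;0 0 0 0 0 0 1;0 0 0 0 0 0 1;0 0 0 0 0 0 1;0 0 0 0 0 0 1;0 0 0 0 0 0 1;0 0 0 0 0 0 1;0 0 0 0 0 0 1'
python3 -m creep '0 0 0 0 0 0 1;0 0 0 0 0 0 1;0 0 0 0 0 0 1;0 0 0 0 0 0 1'
python3 - <<'E'
from fit import *
c=Cam("scene"); c.save("pics/sc5.png",(300,80,460,230),4)
a=-1.473
for n,x,y in(("L",-18,-90),("M",-18,10),("S",-15,100)):
    print(n,512.5+x*np.cos(a)-y*np.sin(a), -277.5+x*np.sin(a)+y*np.cos(a))
E
python3 go.py 421 -268 260 -84
```

```text
clock: 14.57
eef_pos: [593.2, 254.2, 230.1]
tool_rot: [3.142, 0.0, -1.769]
force: [1.0, -0.6, -4.4]
width: 26.7
clock: 14.9
eef_pos: [593.2, 254.3, 230.1]
tool_rot: [-3.142, -0.0, -1.769]
force: [0.4, 0.5, -5.2]
width: 26.8
L 421.17251334082874 -268.37365459129984
M 520.6946882776997 -258.6096033913703
S 610.5575672568815 -252.8076225595398
t 14.9 pos [593.2 254.3 230.1] yaw -101.4 q [-0.74  0.67  0.52  1.54 -0.37  1.03 -1.9 ] w 26.9 F [-0.7 -0.6 -5.2]
ROW 13.650 1.643 -0.747  0.0 -0.0 -17.4
```

View pics/sc5.png

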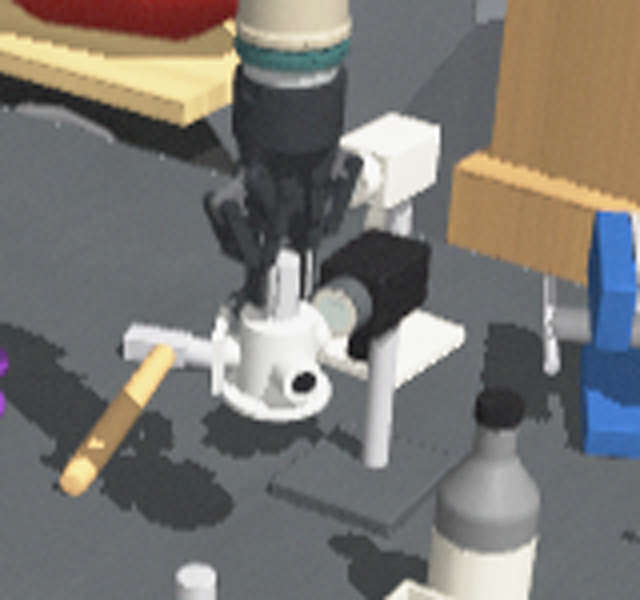

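```bash
python3 -m creep '0.3 0 -0.4 0 0 0 1;0.8 0 -0.75 0 0 0 1;1.5 0.1 -0.75 0 0 0 1;2.2 0.2 -0.75 0 0 0 1;2.9 0.3 -0.75 0 0 0 1;3.6 0.4 -0.75 0 0 0 1;4.3 0.5 -0.75 0 0 0 1;5 0.6 -0.75 0 0 0 1;5.7 0.7 -0.75 0 0 0 1;6.4 0.8 -0.75 0 0 0 1'
python3 go.py 421 -268 260 -84
```

```text
clock: 15.78
eef_pos: [510.8, 8.4, 260.5]
tool_rot: [-3.141, 0.0, -1.769]
force: [0.2, -0.4, -5.3]
width: 26.5
t 15.8 pos [510.8   8.4 260.5] yaw -101.4 q [-0.46  0.44  0.56  1.87 -0.29  0.91 -1.53] w 26.5 F [ 0.2 -0.4 -5.3]
ROW 7.217 0.838 0.009  -0.0 0.0 -17.4
```

```bash
python3 -m creep '0.7 0.1 0 0 0 -2 1;1.4 0.2 0 0 0 -4 1;2.1 0.2 0 0 0 -6 1;2.8 0.3 0 0 0 -8 1;3.5 0.4 0 0 0 -10 1;4.2 0.5 0 0 0 -12 1;4.9 0.6 0 0 0 -14 1;5.6 0.7 0 0 0 -16 1;6.2 0.75 0 0 0 -17 1;6.6 0.8 0 0 0 -17.4 1'
python3 go.py 421 -268 260 -84
python3 -m creep '0.3 0 0 0 0 0 1;0.5 0 0 0 0 0 1;0.55 0 0 0 0 0 1;0.55 0 0 0 0 0 1;0.55 0 0 0 0 0 1'
python3 go.py 421 -268 260 -84
python3 - <<'E'
from fit import *
Cam("scene").save("pics/sc6.png",(80,80,380,380),2)
Cam("side").save("pics/si6.png",(180,150,480,400),2.4)
E
```

```text
clock: 16.62
eef_pos: [426.7, -246.2, 260.8]
tool_rot: [-3.141, -0.002, -1.468]
force: [0.1, 0.7, -5.1]
width: 26.4
t 16.6 pos [ 426.7 -246.2  260.8] yaw -84.1 q [ 0.1   0.4   0.51  1.92 -0.25  0.88 -0.73] w 26.4 F [ 0.1  0.7 -5.1]
ROW 0.528 0.198 0.020  -0.0 -0.1 -0.1
clock: 17.03
eef_pos: [430.7, -263.4, 259.8]
tool_rot: [3.141, 0.001, -1.464]
force: [0.0, 0.4, -5.0]
width: 27.2
t 17.0 pos [ 430.7 -263.4  259.8] yaw -83.9 q [ 0.14  0.42  0.5   1.89 -0.26  0.89 -0.7 ] w 27.2 F [ 0.   0.4 -5. ]
ROW 0.088 0.252 -0.004  0.0 0.1 0.1
```

View pics/sc6.png

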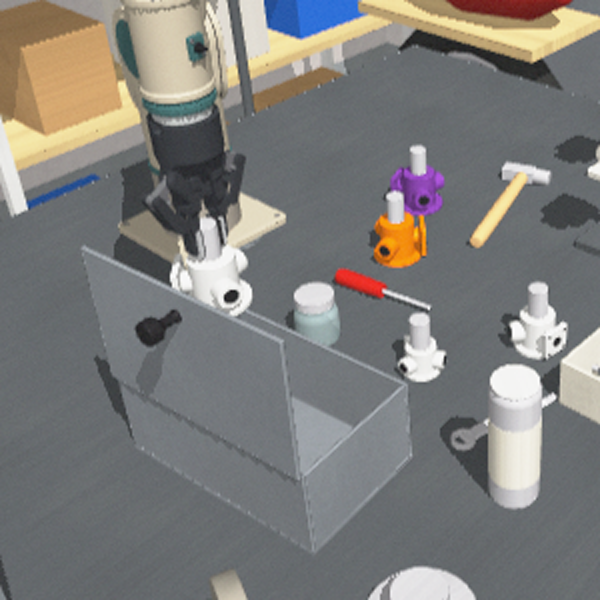

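View pics/si6.png

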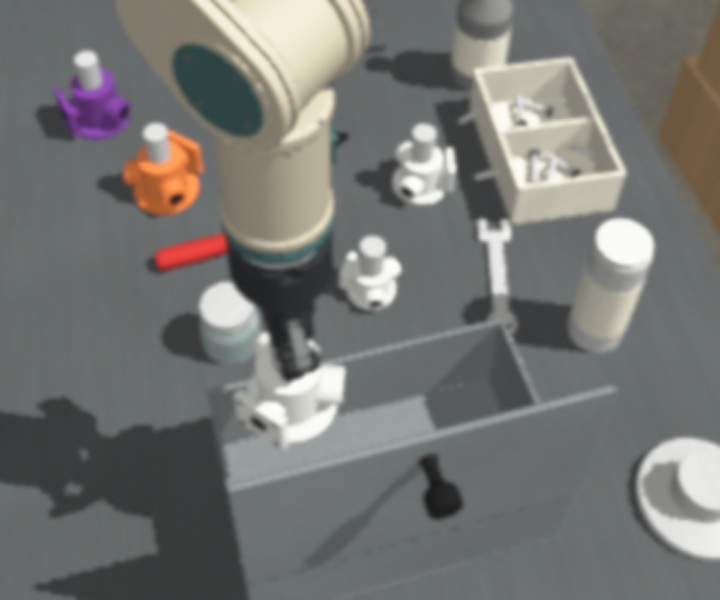

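```bash
python3 -m creep '0.05 0.2 0.1 0 0 0 1;0.05 0.2 0.4 0 0 0 1;0.05 0.2 0.8 0 0 0 1;0.05 0.2 1.2 0 0 0 1;0.05 0.2 1.6 0 0 0 1;0.05 0.2 2 0 0 0 1;0.05 0.2 2.4 0 0 0 1;0.05 0.2 2.8 0 0 0 1;0.05 0.2 3.2 0 0 0 1;0.05 0.2 3.6 0 0 0 1'
python3 go.py 424 -266 80 -84
python3 - <<'E'
from fit import *
Cam("side").save("pics/si7.png",(180,150,480,400),2.4)
E
```

```text
clock: 17.97
eef_pos: [422.0, -267.4, 115.3]
tool_rot: [3.141, -0.0, -1.465]
force: [0.5, 1.3, -5.4]
width: 26.8
t 18.0 pos [ 422.  -267.4  115.3] yaw -83.9 q [ 0.27  0.62  0.36  2.05 -0.41  0.54 -0.54] w 26.8 F [ 0.5  1.3 -5.4]
ROW -0.029 -0.053 0.883  0.0 -0.0 0.1
```

View pics/si7.png

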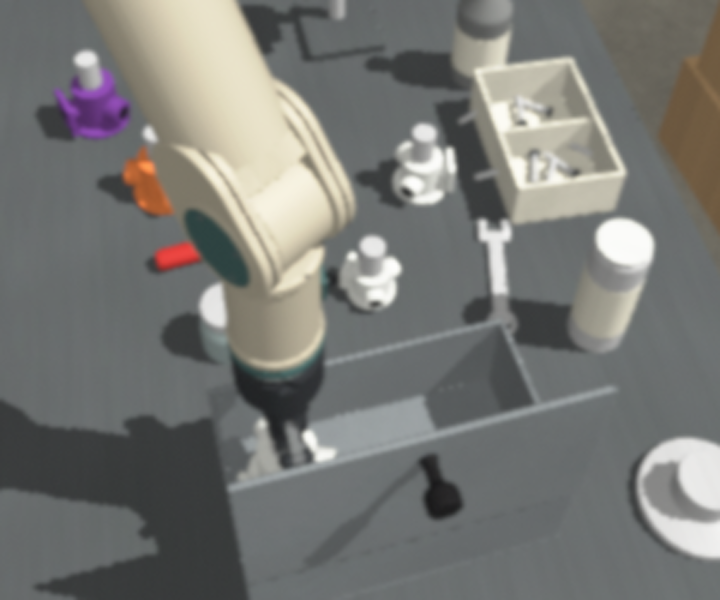

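```bash
python3 -m creep '0 -0.05 0.2 0 0 0 1;0 -0.05 0.4 0 0 0 1;0 -0.05 0.55 0 0 0 1;0 -0.05 0.65 0 0 0 1;0 -0.05 0.72 0 0 0 1;0 -0.05 0.78 0 0 0 1;0 -0.05 0.83 0 0 0 1;0 -0.05 0.86 0 0 0 1;0 -0.05 0.88 0 0 0 1'
python3 go.py 424 -266 79.5 -84
```

```text
clock: 18.77
eef_pos: [424.5, -267.4, 81.0]
tool_rot: [-3.141, -0.0, -1.466]
force: [-0.5, 0.3, -4.2]
width: 26.7
t 18.8 pos [ 424.5 -267.4   81. ] yaw -84.0 q [ 0.3   0.68  0.31  2.06 -0.45  0.46 -0.51] w 26.7 F [-0.5  0.3 -4.2]
ROW -0.037 0.008 0.036  -0.0 -0.0 0.0
```

```bash
python3 -m creep '0 0 0.02 0 0 0 1;0 0 0.03 0 0 0 1;0 0 0.04 0 0 0 1;0 0 0.05 0 0 0 1;0 0 0.05 0 0 0 1'
python3 go.py 424 -266 79.5 -84
```

```text
clock: 19.18
eef_pos: [424.5, -267.3, 79.3]
tool_rot: [-3.141, 0.0, -1.466]
force: [-0.5, 1.5, 0.7]
width: 26.7
t 19.2 pos [ 424.5 -267.3   79.3] yaw -84.0 q [ 0.3   0.69  0.31  2.06 -0.45  0.46 -0.51] w 26.7 F [-0.5  1.5  0.7]
ROW -0.034 0.009 -0.004  -0.0 0.0 0.0
```

Contact with the floor (weight gone). Release.

```bash
python3 -m creep '0 0 0 0 0 0 0.8;0 0 0 0 0 0 0.6;0 0 0 0 0 0 0.3;0 0 0 0 0 0 0.3;0 0 0 0 0 0 0.3;0 0 0 0 0 0 0.3;0 0 0 0 0 0 0.3;0 0 0 0 0 0 0.3'
python3 -m creep '0 0 -0.2 0 0 0 0.3;0 0 -0.6 0 0 0 0.3;0 0 -1.2 0 0 0 0.3;0 0 -1.9 0 0 0 0.3;0 0 -2.6 0 0 0 0.3;0 0 -3.3 0 0 0 0.3;0 0 -4 0 0 0 0;0 0 -4.6 0 0 0 0;0 0 -4.6 0 0 0 0'
python3 - <<'E'
from fit import *
Cam("side").save("pics/si8.png",(180,150,480,400),2.4)
w=Cam("wrist");w.save("pics/w8.png")
sc=Cam("scene"); si=Cam("side")
for k,x0,y0 in(("medium",(638,102.5),-.19),("small",(548,-40.5),2.58)):
    obs=[]
    for c in(sc,si):
        u=c.proj([*x0,DIM[k][5]])[0]
        for q in ctrl.cut_out(c.name,k):
            if q["rect"][0]-8<u[0]<q["rect"][2]+8 and q["rect"][1]-8<u[1]<q["rect"][3]+8: obs.append((c,q["pixels"]));break
    print(k,len(obs),np.round(fit(body(k),obs,x0,y0,yspan=.5,n=5)[0],3) if obs else None)
E
python3 go.py 638 102 190 0
```

```text
clock: 19.85
eef_pos: [424.4, -267.4, 78.9]
tool_rot: [-3.142, -0.0, -1.466]
force: [0.4, 0.7, 0.3]
width: 59.5
clock: 20.6
eef_pos: [426.4, -269.3, 267.9]
tool_rot: [-3.134, -0.005, -1.466]
force: [1.3, -0.3, -0.2]
width: 85.5
medium 2 [ 8.90000e-02  6.37700e+02  1.02684e+02 -2.21000e-01]
small 2 [ 9.30000e-02  5.47052e+02 -4.10800e+01  2.47000e+00]
t 21.0 pos [ 423.8 -267.1  262. ] yaw -84.0 q [ 0.14  0.42  0.52  1.89 -0.26  0.9  -0.68] w 85.7 F [-0.1  0.3 -0.4]
ROW -8.614 -6.294 1.797  0.0 0.1 -84.0
```

View pics/si8.png

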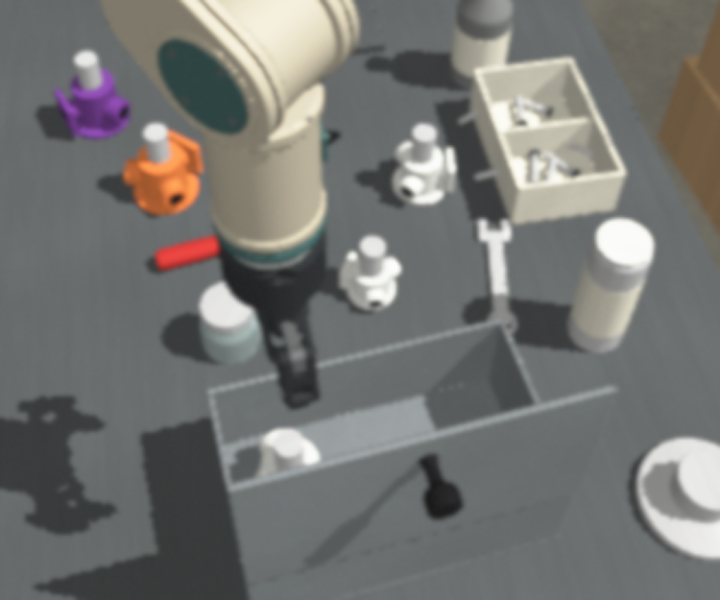

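View pics/w8.png

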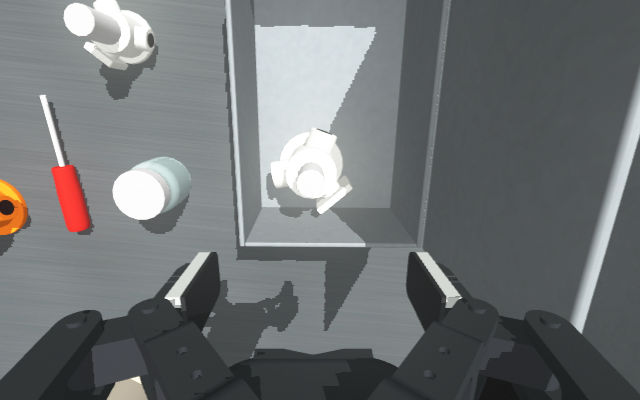

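```bash
python3 - <<'E'
from fit import *
c=Cam("side"); sc=Cam("scene")
for q in [(566/3+190,358/3+60),(612/3+190,543/3+60)]: print(c.at(*q,70).round())
for q in [(240+398/3.3,80+600/3.3),(240+535/3.3,80+483/3.3)]: print(sc.at(*q,70).round())
E
python3 go.py 638 102.7 180 58
```

```text
[739. 216.  70.]
[717. -23.  70.]
[739.  18.  70.]
[740. 218.  70.]
t 21.1 pos [ 424.  -267.2  262.3] yaw -84.0 q [ 0.14  0.42  0.52  1.89 -0.26  0.9  -0.68] w 85.3 F [-0.3 -0.4 -0.4]
ROW -8.637 -6.290 2.055  -0.0 0.1 -142.0
```

```bash
python3 -m creep '-0.9 -0.6 0 0 0 -7 0;-1.8 -1.2 0 0 0 -14 0;-2.7 -1.8 0 0 0 -21 0;-3.6 -2.5 0 0 0 -28 0;-4.5 -3.2 0 0 0 -35 0;-5.4 -3.9 0 0 0 -42 0;-6.3 -4.6 0 0 0 -49 0;-7.2 -5.2 0 0 0 -56 0;-8 -5.8 0 0 0 -63 0;-8.6 -6.3 0 0 0 -70 0'
python3 go.py 638 102.7 180 45
```

```text
clock: 21.93
eef_pos: [633.9, 94.8, 262.5]
tool_rot: [3.142, 0.001, -0.238]
force: [0.2, -0.6, -1.1]
width: 85.4
t 21.9 pos [633.9  94.8 262.5] yaw -13.6 q [-0.27  0.59  0.13  1.51 -0.09  1.05 -0.35] w 85.4 F [ 0.2 -0.6 -1.1]
ROW 0.055 -0.215 2.064  -0.0 0.0 -58.6
```

```bash
python3 -m creep '0.05 -0.2 0.4 0 0 -7 0;0.05 -0.2 0.8 0 0 -14 0;0.05 -0.2 1.2 0 0 -21 0;0.05 -0.2 1.6 0 0 -28 0;0.05 -0.2 2 0 0 -35 0;0.05 -0.2 2 0 0 -42 0;0.05 -0.2 2 0 0 -49 0;0.05 -0.2 2 0 0 -56 0;0.05 -0.2 2 0 0 -58.6 0;0.05 -0.2 2 0 0 -58.6 0'
python3 - <<'E'
from fit import *
w=Cam("wrist"); w.save("pics/w9.png"); g=ctrl.cut_out("wrist","medium")
print([(q["score"],np.round(q["rect"])) for q in g],w.proj([[638,102.7,98]]))
r=fit(body("medium"),[(w,g[0]["pixels"])],(638,102.7),-.21,yspan=.6,n=7)
for q in r[:3]: print(np.round(q,3),np.degrees(q[3]))
E
python3 go.py 638 102.7 63 45
```

```text
clock: 22.77
eef_pos: [637.2, 99.6, 182.2]
tool_rot: [-3.141, 0.001, 0.779]
force: [0.2, 0.3, 0.6]
width: 85.8
[(0.69, array([268., 141., 356., 228.]))] [[315.87543258 201.2598099 ]]
[ 3.00000e-02  6.38992e+02  1.00314e+02 -1.64000e-01] -9.37446127598498
[ 3.00000e-02  6.38954e+02  1.00267e+02 -1.64000e-01] -9.376714008702367
[ 3.00000e-02  6.38988e+02  1.00353e+02 -1.62000e-01] -9.273231976827276
t 22.9 pos [637.3  99.7 182.5] yaw 44.5 q [-0.11  0.68 -0.15  1.58  0.12  0.9   0.47] w 85.4 F [ 0.4  0.4 -0.6]
ROW 0.066 -0.041 2.987  -0.0 0.0 -0.5
```

View pics/w9.png

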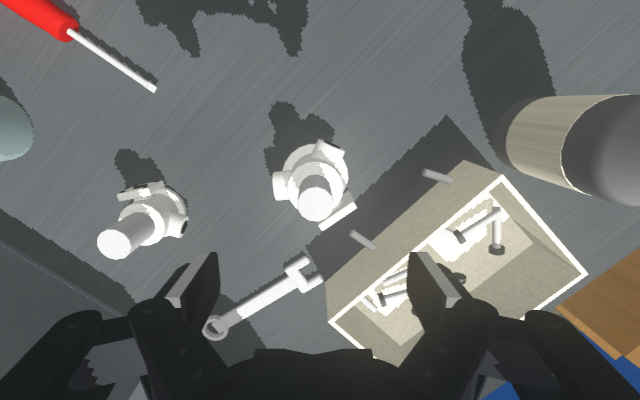

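```bash
python3 -m creep '0.05 0 0.6 0 0 0 0;0.05 0 1.2 0 0 0 0;0.05 0 1.8 0 0 0 0;0.05 0 2.3 0 0 0 0;0.05 0 2.7 0 0 0 0;0.05 0 2.9 0 0 0 0;0.05 0 2.98 0 0 0 0;0.05 0 2.98 0 0 0 0;0.05 0 2.98 0 0 0 0;0.05 0 2.98 0 0 0 0'
python3 go.py 638.5 101.3 63 45
python3 -m creep '0 0 0 0 0 0 1;0 0 0 0 0 0 1;0 0 0 0 0 0 1;0 0 0 0 0 0 1;0 0 0 0 0 0 1;0 0 0 0 0 0 1;0 0 0 0 0 0 1;0 0 0 0 0 0 1;0 0 0 0 0 0 1;0 0 0 0 0 0 1'
python3 -m creep '0 0 -0.3 0 0 0 1;0 0 -1 0 0 0 1;0 0 -1.5 0 0 0 1;0 0 -2 0 0 0 1;0 0 -2.5 0 0 0 1;0 0 -3 0 0 0 1;0 0 -3.5 0 0 0 1;0 0 -4 0 0 0 1;0 0 -4.0 0 0 0 1;0 0 -4.0 0 0 0 1'
python3 go.py 592 261 226 144
```

```text
clock: 23.7
eef_pos: [639.8, 101.6, 65.0]
tool_rot: [3.14, -0.002, 0.779]
force: [0.6, 0.4, 0.2]
width: 85.3
t 23.7 pos [639.8 101.6  65. ] yaw 44.6 q [-0.13  0.83 -0.13  1.65  0.15  0.67  0.45] w 85.3 F [0.6 0.4 0.2]
ROW -0.029 -0.017 0.049  0.1 -0.1 -0.4
clock: 24.53
eef_pos: [638.8, 101.2, 64.0]
tool_rot: [3.141, 0.0, 0.779]
force: [-1.4, -1.3, 5.8]
width: 26.7
clock: 25.37
eef_pos: [639.2, 101.7, 224.2]
tool_rot: [3.141, -0.002, 0.779]
force: [0.5, 0.0, -5.2]
width: 26.5
t 25.4 pos [639.2 101.7 224.2] yaw 44.6 q [-0.11  0.63 -0.16  1.53  0.11  0.98  0.48] w 26.5 F [ 0.5  0.  -5.2]
ROW 1.959 -3.663 -0.046  0.1 -0.0 -99.4
```

```bash
python3 -m creep '0.2 -0.4 -0.07 0 0 -6.5 1;0.4 -0.8 -0.07 0 0 -13 1;0.6 -1.2 -0.07 0 0 -19.5 1;0.8 -1.6 -0.07 0 0 -26 1;1 -2 -0.07 0 0 -32.5 1;1.2 -2.4 -0.07 0 0 -39 1;1.5 -2.8 -0.07 0 0 -45.5 1;1.7 -3.1 -0.07 0 0 -52 1;1.8 -3.3 -0.07 0 0 -58.5 1;1.85 -3.5 -0.07 0 0 -65 1'
python3 go.py 592 261 227 144.5
```

```text
clock: 26.2
eef_pos: [591.7, 254.0, 224.0]
tool_rot: [-3.138, -0.001, 1.921]
force: [0.1, 0.4, -3.7]
width: 26.5
t 26.2 pos [591.7 254.  224. ] yaw 110.0 q [-0.18  0.66 -0.46  1.53  0.33  1.03  1.19] w 26.5 F [ 0.1  0.4 -3.7]
ROW 0.160 0.067 -0.075  -0.2 -0.1 -34.5
```

```bash
python3 -m creep '0.15 0.07 -0.04 0 0 -6 1;0.15 0.07 -0.04 0 0 -12 1;0.15 0.07 -0.04 0 0 -18 1;0.15 0.07 -0.04 0 0 -24 1;0.15 0.07 -0.04 0 0 -30 1;0.15 0.07 -0.04 0 0 -34.5 1;0.15 0.07 -0.04 0 0 -34.5 1;0.15 0.07 -0.04 0 0 -34.5 1;0.15 0.07 -0.04 0 0 -34.5 1;0.15 0.07 -0.04 0 0 -34.5 1'
python3 -m creep '0 0 0 0 0 0 1;0 0 0 0 0 0 1;0 0 0 0 0 0 1;0 0 0 0 0 0 1;0 0 0 0 0 0 1;0 0 0 0 0 0 1;0 0 0 0 0 0 1;0 0 0 0 0 0 1'
python3 go.py 592 261 227 144.5
python3 - <<'E'
from fit import *
c=Cam("scene"); c.save("pics/sc10.png",(300,80,460,230),4)
w=Cam("wrist"); z=w.st["eef_pos"]; yaw=np.arctan2(tool_T(w.st)[1,0],tool_T(w.st)[0,0])
g=ctrl.cut_out("wrist","medium"); print([(q["score"],np.round(q["rect"])) for q in g])
if g:
    r=fit([p+[0,0,z[2]-64] for p in body("medium")],[(w,g[0]["pixels"])],z[:2],np.pi/2,yspan=.5,n=5); print(np.round(r[0],3),np.degrees(r[0][3]))
E
```

```text
clock: 27.03
eef_pos: [593.5, 259.5, 227.4]
tool_rot: [-3.141, -0.0, 2.514]
force: [-0.4, -0.4, -3.9]
width: 26.6
clock: 27.7
eef_pos: [593.8, 259.6, 228.1]
tool_rot: [-3.142, -0.0, 2.515]
force: [0.1, -0.8, -4.2]
width: 26.4
t 27.7 pos [593.8 259.6 228.1] yaw 144.1 q [-0.1   0.69 -0.62  1.51  0.44  1.07  1.69] w 26.4 F [ 0.1 -0.8 -4.2]
ROW 0.057 0.001 0.028  -0.0 -0.0 -0.4
[(0.57, array([241., 164., 371., 323.])), (0.33, array([ 48.,   2., 105.,  67.]))]
[1.69000e-01 5.94183e+02 2.58754e+02 1.54400e+00] 88.45173092963967
```

View pics/sc10.png

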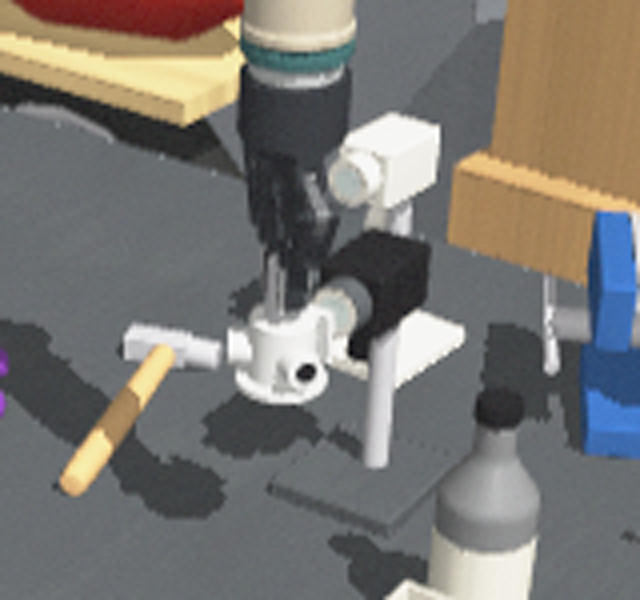

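```bash
python3 -m creep '0 0 0 0 0 6 1;0 0 0 0 0 12 1;0 0 0 0 0 18 1;0 0 0 0 0 24 1;0 0 0 0 0 30 1;0 0 0 0 0 36 1;0 0 0 0 0 42 1;0 0 0 0 0 48 1;0 0 0 0 0 54 1;0 0 0 0 0 60 1'
python3 -m creep '0 0 0 0 0 6 1;0 0 0 0 0 12 1;0 0 0 0 0 18 1;0 0 0 0 0 24 1;0 0 0 0 0 30 1;0 0 0 0 0 36 1;0 0 0 0 0 42 1;0 0 0 0 0 48 1;0 0 0 0 0 54 1;0 0 0 0 0 60 1'
python3 -m creep '0 0 0.02 0 0 0 1;0 0 0.02 0 0 0 1;0 0 0.02 0 0 0 1;0 0 0.02 0 0 0 1;0 0 0.02 0 0 0 1;0 0 0.02 0 0 0 1;0 0 0.02 0 0 0 1;0 0 0.02 0 0 0 1;0 0 0.02 0 0 0 1;0 0 0.02 0 0 0 1'
python3 -m creep '0 0 0 0 0 0 1;0 0 0 0 0 0 1;0 0 0 0 0 0 1;0 0 0 0 0 0 1'
python3 go.py 592 261 227 24.5
python3 - <<'E'
from fit import *
c=Cam("scene"); c.save("pics/sc11.png",(300,80,460,230),4)
E
```

```text
clock: 28.68
eef_pos: [593.7, 259.9, 228.2]
tool_rot: [-3.141, -0.0, 1.463]
force: [0.4, -0.4, -4.6]
width: 26.4
clock: 29.52
eef_pos: [593.5, 260.1, 228.1]
tool_rot: [-3.141, 0.0, 0.416]
force: [-0.2, 0.2, -4.6]
width: 26.8
clock: 30.35
eef_pos: [593.8, 259.7, 227.4]
tool_rot: [-3.142, -0.0, 0.421]
force: [0.4, -0.4, -3.9]
width: 26.6
clock: 30.68
eef_pos: [593.8, 259.6, 227.3]
tool_rot: [-3.142, -0.0, 0.421]
force: [-0.6, -0.8, -4.1]
width: 26.8
t 30.7 pos [593.8 259.6 227.3] yaw 24.1 q [-0.42  0.63 -0.06  1.53  0.04  0.99 -0.07] w 26.8 F [-0.6 -0.8 -4.1]
ROW -0.028 -0.050 0.008  -0.0 -0.0 -0.4
```

View pics/sc11.png

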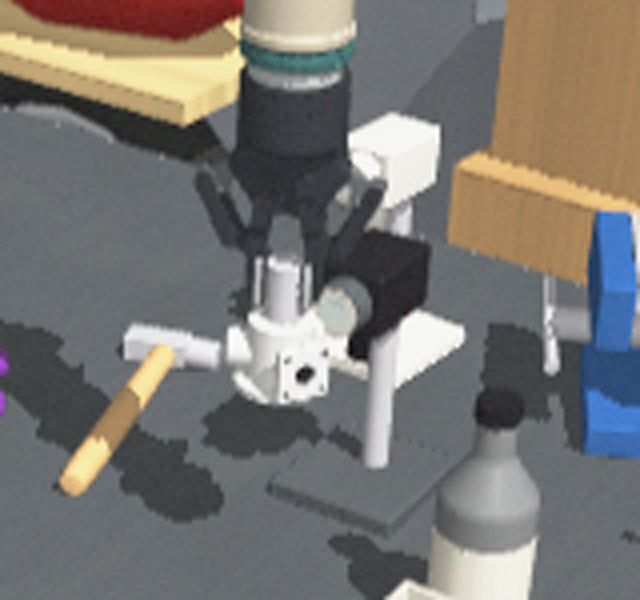

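Second round port faces the lens as intended; turning to the third.

```bash
python3 -m creep '0 0 0 0 0 6 1;0 0 0 0 0 12 1;0 0 0 0 0 18 1;0 0 0 0 0 24 1;0 0 0 0 0 30 1;0 0 0 0 0 36 1;0 0 0 0 0 42 1;0 0 0 0 0 48 1;0 0 0 0 0 54 1;0 0 0 0 0 60 1'
python3 -m creep '0 0 0 0 0 6 1;0 0 0 0 0 12 1;0 0 0 0 0 18 1;0 0 0 0 0 24 1;0 0 0 0 0 30 1;0 0 0 0 0 36 1;0 0 0 0 0 42 1;0 0 0 0 0 48 1;0 0 0 0 0 54 1;0 0 0 0 0 60 1'
python3 -m creep '0 0 0 0 0 0 1;0 0 0 0 0 0 1;0 0 0 0 0 0 1;0 0 0 0 0 0 1;0 0 0 0 0 0 1;0 0 0 0 0 0 1;0 0 0 0 0 0 1;0 0 0 0 0 0 1;0 0 0 0 0 0 1;0 0 0 0 0 0 1'
python3 -m creep '0 0 0 0 0 0 1;0 0 0 0 0 0 1;0 0 0 0 0 0 1;0 0 0 0 0 0 1'
python3 go.py 521 -260 250 -84
python3 - <<'E'
from fit import *
c=Cam("scene"); c.save("pics/sc12.png",(300,80,460,230),4)
E
```

```text
clock: 31.57
eef_pos: [593.7, 259.9, 227.4]
tool_rot: [-3.141, 0.0, -0.631]
force: [-0.3, -1.0, -4.4]
width: 26.5
clock: 32.4
eef_pos: [593.7, 260.2, 227.3]
tool_rot: [3.141, 0.001, -1.678]
force: [0.2, 0.5, -3.5]
width: 26.4
clock: 33.23
eef_pos: [593.8, 259.6, 227.3]
tool_rot: [3.142, 0.0, -1.673]
force: [-0.6, 0.0, -3.5]
width: 26.7
clock: 33.57
eef_pos: [593.8, 259.7, 227.3]
tool_rot: [3.142, 0.0, -1.673]
force: [-0.6, -0.8, -5.0]
width: 26.4
t 33.6 pos [593.8 259.7 227.3] yaw -95.9 q [-0.75  0.68  0.52  1.54 -0.37  1.02 -1.8 ] w 26.4 F [-0.6 -0.8 -5. ]
ROW 13.109 0.480 -0.568  0.0 0.0 -11.9
```

View pics/sc12.png

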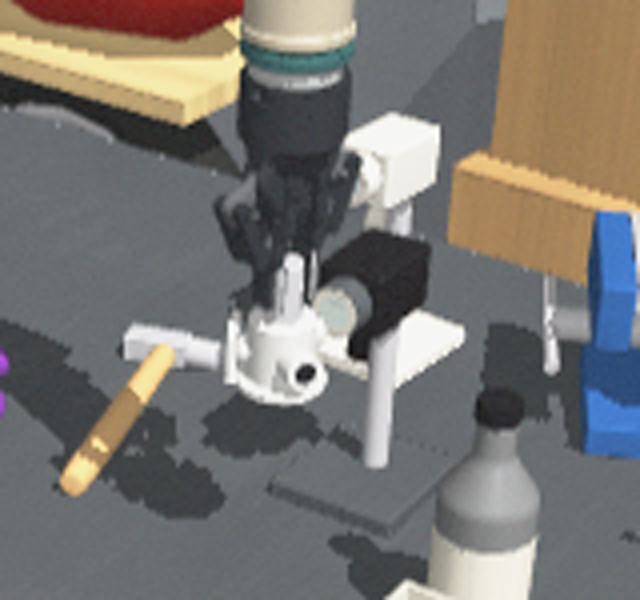

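```bash
python3 -m creep '0.3 0 -0.3 0 0 0 1;0.8 0 -0.57 0 0 0 1;1.5 0 -0.57 0 0 0 1;2.2 0 -0.57 0 0 0 1;2.9 0.1 -0.57 0 0 0 1;3.6 0.1 -0.57 0 0 0 1;4.3 0.1 -0.57 0 0 0 1;5 0.2 -0.57 0 0 0 1;5.7 0.2 -0.57 0 0 0 1;6.4 0.2 -0.57 0 0 0 1'
python3 -m creep '0.7 0 0 0 0 -2 1;1.4 0 0 0 0 -4 1;2.1 0.1 0 0 0 -6 1;2.8 0.1 0 0 0 -8 1;3.5 0.2 0 0 0 -10 1;4.2 0.2 0 0 0 -12 1;4.9 0.2 0 0 0 -12 1;5.5 0.2 0 0 0 -12 1;6 0.2 0 0 0 -12 1;6.3 0.2 0 0 0 -12 1'
python3 go.py 524 -260 250 -84
```

```text
clock: 34.45
eef_pos: [558.7, 1.8, 251.9]
tool_rot: [-3.14, -0.0, -1.676]
force: [-0.0, -0.8, -4.5]
width: 26.4
clock: 35.28
eef_pos: [523.4, -249.8, 252.0]
tool_rot: [-3.141, -0.004, -1.47]
force: [-0.4, -0.8, -3.7]
width: 26.5
t 35.3 pos [ 523.4 -249.8  252. ] yaw -84.2 q [ 0.09  0.54  0.48  1.71 -0.29  0.96 -0.79] w 26.5 F [-0.4 -0.8 -3.7]
ROW 0.254 0.010 0.052  -0.0 -0.2 -0.2
```

```bash
python3 -m creep '0.2 0 0 0 0 0 1;0.2 0 0 0 0 0 1;0.2 0 0 0 0 0 1;0.2 0 0 0 0 0 1;0.2 0 0 0 0 0 1'
python3 go.py 524 -260 69 -84
python3 - <<'E'
from fit import *
Cam("wrist").save("pics/w13.png")
E
```

```text
clock: 35.7
eef_pos: [527.1, -250.2, 250.0]
tool_rot: [3.141, 0.001, -1.462]
force: [0.7, -0.2, -4.2]
width: 26.5
t 35.7 pos [ 527.1 -250.2  250. ] yaw -83.7 q [ 0.1   0.55  0.47  1.7  -0.29  0.97 -0.78] w 26.5 F [ 0.7 -0.2 -4.2]
ROW 0.241 0.103 4.524  0.0 0.1 0.3
```

View pics/w13.png

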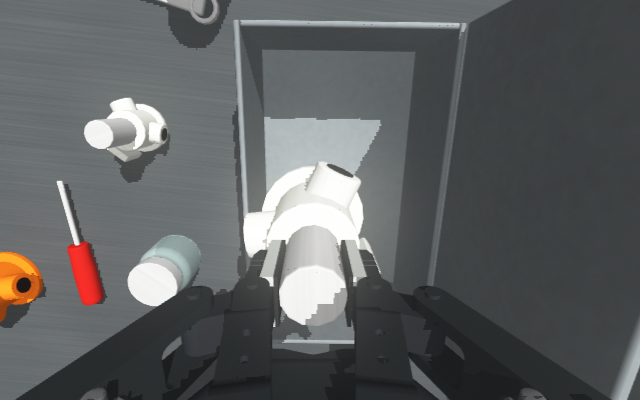

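```bash
python3 -m creep '0.24 0.07 0.1 0 0 0 1;0.24 0.07 0.4 0 0 0 1;0.24 0.07 0.8 0 0 0 1;0.24 0.07 1.2 0 0 0 1;0.24 0.07 1.6 0 0 0 1;0.24 0.07 2 0 0 0 1;0.24 0.07 2.4 0 0 0 1;0.24 0.07 2.8 0 0 0 1;0.24 0.07 3.2 0 0 0 1;0.24 0.07 3.6 0 0 0 1'
python3 go.py 524 -260 69 -84
python3 - <<'E'
from fit import *
Cam("scene").save("pics/sc14.png",(100,180,320,380),3)
E
```

```text
clock: 36.58
eef_pos: [524.9, -262.4, 105.1]
tool_rot: [3.141, -0.001, -1.464]
force: [-0.5, 0.6, -3.7]
width: 26.4
t 36.6 pos [ 524.9 -262.4  105.1] yaw -83.9 q [ 0.18  0.73  0.37  1.82 -0.4   0.67 -0.67] w 26.4 F [-0.5  0.6 -3.7]
ROW -0.062 0.017 0.902  0.0 -0.0 0.1
```

View pics/sc14.png

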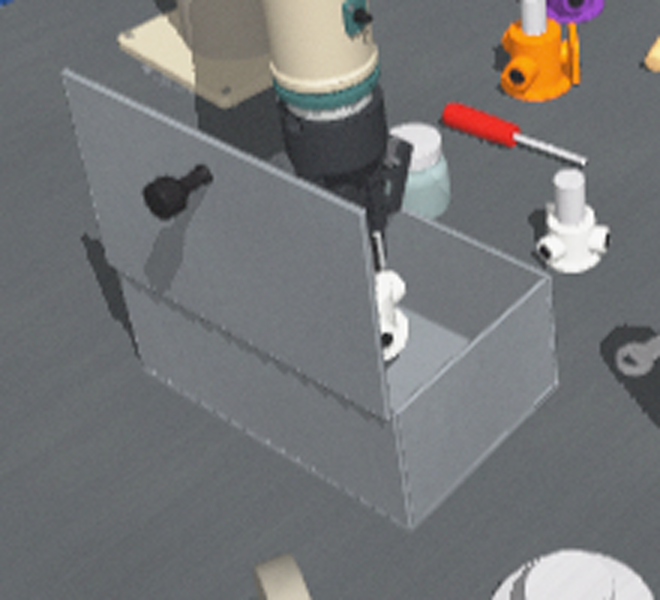

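```bash
python3 -m creep '0 0 0.2 0 0 0 1;0 0 0.4 0 0 0 1;0 0 0.55 0 0 0 1;0 0 0.65 0 0 0 1;0 0 0.72 0 0 0 1;0 0 0.78 0 0 0 1;0 0 0.83 0 0 0 1;0 0 0.86 0 0 0 1;0 0 0.88 0 0 0 1;0 0 0.88 0 0 0 1'
python3 go.py 524 -260 69 -84
```

```text
clock: 37.47
eef_pos: [525.0, -261.8, 70.9]
tool_rot: [-3.142, 0.0, -1.464]
force: [-0.2, 0.3, -4.6]
width: 26.6
t 37.5 pos [ 525.  -261.8   70.9] yaw -83.9 q [ 0.2   0.78  0.34  1.83 -0.43  0.6  -0.65] w 26.6 F [-0.2  0.3 -4.6]
ROW -0.048 0.019 0.048  -0.0 0.0 0.1
```

```bash
python3 -m creep '0 0 0.02 0 0 0 1;0 0 0.035 0 0 0 1;0 0 0.05 0 0 0 1;0 0 0.055 0 0 0 1;0 0 0.055 0 0 0 1;0 0 0.055 0 0 0 1'
python3 go.py 524 -260 69 -84
```

```text
clock: 37.97
eef_pos: [525.1, -261.8, 69.0]
tool_rot: [-3.141, -0.0, -1.464]
force: [-0.6, -0.0, 0.6]
width: 26.3
t 38.0 pos [ 525.1 -261.8   69. ] yaw -83.9 q [ 0.21  0.79  0.34  1.83 -0.43  0.59 -0.65] w 26.3 F [-0.6 -0.   0.6]
ROW -0.049 0.022 0.001  -0.0 -0.0 0.1
```

```bash
python3 -m creep '0 0 0 0 0 0 0.8;0 0 0 0 0 0 0.6;0 0 0 0 0 0 0.3;0 0 0 0 0 0 0.3;0 0 0 0 0 0 0.3;0 0 0 0 0 0 0.3;0 0 0 0 0 0 0.3;0 0 0 0 0 0 0.3'
python3 -m creep '0 0 -0.2 0 0 0 0.3;0 0 -0.6 0 0 0 0.3;0 0 -1.2 0 0 0 0.3;0 0 -1.9 0 0 0 0.3;0 0 -2.6 0 0 0 0.3;0 0 -3.3 0 0 0 0.3;0 0 -4 0 0 0 0;0 0 -4.6 0 0 0 0;0 0 -4.6 0 0 0 0'
python3 - <<'E'
from fit import *
w=Cam("wrist");w.save("pics/w15.png")
sc=Cam("scene"); si=Cam("side"); si.save("pics/si15.png",(180,150,480,400),2.4)
for k,x0,y0 in(("small",(548,-40.5),2.58),):
    obs=[]
    for c in(sc,si):
        u=c.proj([*x0,DIM[k][5]])[0]
        for q in ctrl.cut_out(c.name,k):
            if q["rect"][0]-8<u[0]<q["rect"][2]+8 and q["rect"][1]-8<u[1]<q["rect"][3]+8: obs.append((c,q["pixels"]));break
    print(k,len(obs),np.round(fit(body(k),obs,x0,y0,yspan=.5,n=5)[0],3) if obs else None)
E
python3 go.py 547.5 -41 170 -160
```

```text
clock: 38.63
eef_pos: [525.0, -261.9, 68.7]
tool_rot: [-3.142, -0.0, -1.464]
force: [-0.2, 1.0, 0.1]
width: 59.8
clock: 39.38
eef_pos: [527.3, -263.8, 258.5]
tool_rot: [-3.133, -0.005, -1.464]
force: [1.0, -1.2, -0.1]
width: 85.6
small 2 [ 3.25000e-01  5.47514e+02 -4.17470e+01  2.58400e+00]
t 39.6 pos [ 524.2 -261.3  251.6] yaw -83.9 q [ 0.11  0.55  0.48  1.69 -0.3   0.98 -0.77] w 85.3 F [ 0.3 -0.2 -0.3]
ROW -5.411 -1.170 2.046  0.1 -0.0 76.1
```

View pics/w15.png

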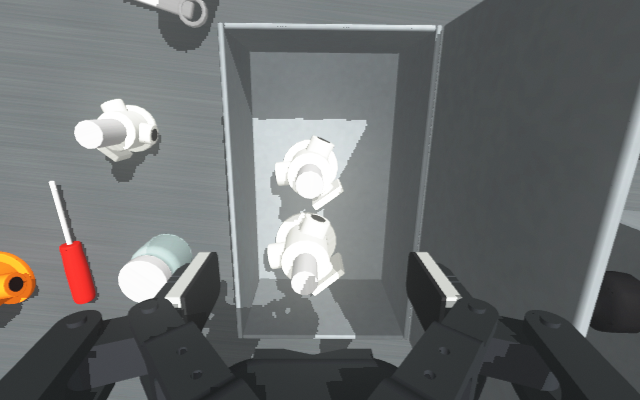

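View pics/si15.png

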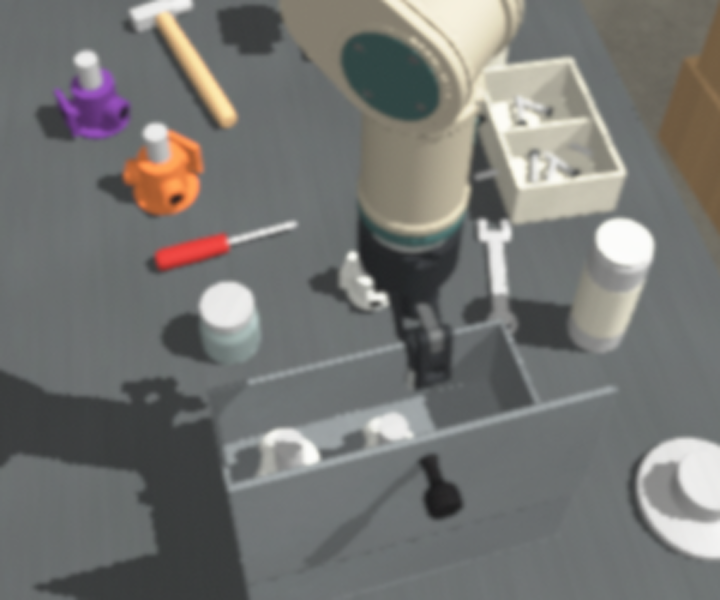

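```bash
python3 -m creep '-0.6 -0.1 0 0 0 6 0;-1.2 -0.2 0 0 0 12 0;-1.8 -0.4 0 0 0 18 0;-2.4 -0.5 0 0 0 24 0;-3 -0.6 0 0 0 30 0;-3.6 -0.8 0 0 0 36 0;-4.2 -0.9 0.4 0 0 42 0;-4.8 -1 0.8 0 0 48 0;-5.2 -1.1 1.2 0 0 54 0;-5.4 -1.17 1.6 0 0 58 0'
python3 -m creep '0 0 0 0 0 0 0;0 0 0 0 0 0 0;0 0 0 0 0 0 0;0 0 0 0 0 0 0'
python3 - <<'E'
from fit import *
w=Cam("wrist"); w.save("pics/w16.png"); g=ctrl.cut_out("wrist","small")
print([(q["score"],np.round(q["rect"])) for q in g],w.proj([[547.5,-41,86]]))
u=w.proj([547.5,-41,21])[0]
g=[q for q in g if q["rect"][0]<u[0]<q["rect"][2] and q["rect"][1]<u[1]<q["rect"][3]]
if g:
  r=fit(body("small"),[(w,g[0]["pixels"])],(547.5,-41),2.58,yspan=.6,n=7)
  for q in r[:3]: print(np.round(q,3),np.degrees(q[3]))
E
python3 go.py 547.5 -41 52 -142
```

```text
clock: 40.47
eef_pos: [547.7, -38.5, 186.5]
tool_rot: [3.139, -0.001, -2.478]
force: [-0.3, -0.4, 0.1]
width: 85.8
clock: 40.8
eef_pos: [548.8, -43.8, 189.7]
tool_rot: [-3.14, 0.001, -2.477]
force: [-0.3, -1.0, -0.6]
width: 85.6
[(0.55, array([282., 150., 345., 216.])), (0.24, array([445.,   1., 563.,  49.])), (0.24, array([127.,   9., 261., 146.]))] [[312.68876541 201.26986234]]
[ 4.00000e-02  5.49133e+02 -4.29840e+01  2.54500e+00] 145.82389608591347
[ 4.00000e-02  5.49117e+02 -4.29520e+01  2.54500e+00] 145.83873658537033
[ 4.00000e-02  5.48973e+02 -4.30330e+01  2.55000e+00] 146.0858967042291
t 40.9 pos [548.8 -43.4 189.7] yaw -141.9 q [-0.43  0.64  0.73  1.86 -0.56  0.85 -1.9 ] w 85.5 F [-0.2  0.   0.2]
ROW -0.007 0.072 3.442  -0.1 0.1 0.1
```

View pics/w16.png

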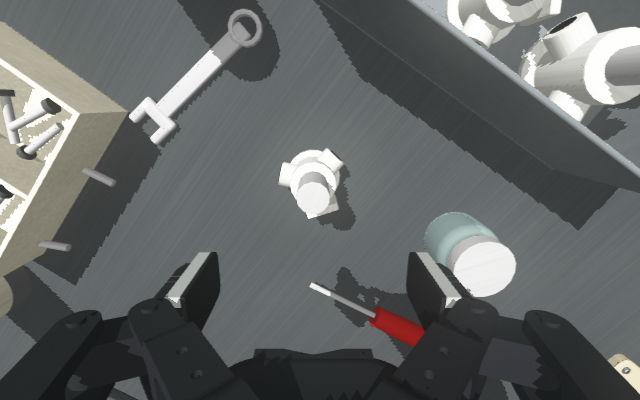

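```bash
python3 -m creep '0 0 0.6 0 0 0 0;0 0 1.2 0 0 0 0;0 0 1.8 0 0 0 0;0 0 2.4 0 0 0 0;0 0 2.9 0 0 0 0;0 0 3.2 0 0 0 0;0 0 3.4 0 0 0 0;0 0 3.45 0 0 0 0;0 0 3.45 0 0 0 0;0 0 3.45 0 0 0 0'
python3 go.py 549 -43 52 -142
python3 -m creep '0 0 0 0 0 0 1;0 0 0 0 0 0 1;0 0 0 0 0 0 1;0 0 0 0 0 0 1;0 0 0 0 0 0 1;0 0 0 0 0 0 1;0 0 0 0 0 0 1;0 0 0 0 0 0 1;0 0 0 0 0 0 1;0 0 0 0 0 0 1'
python3 go.py 549 -43 52 -142
python3 -m creep '0 0 -0.3 0 0 0 1;0 0 -1 0 0 0 1;0 0 -1.5 0 0 0 1;0 0 -2 0 0 0 1;0 0 -2.5 0 0 0 1;0 0 -3 0 0 0 1;0 0 -3.5 0 0 0 1;0 0 -4 0 0 0 1;0 0 -4.3 0 0 0 1;0 0 -4.3 0 0 0 1'
python3 go.py 592 266 222 160
```

```text
clock: 41.73
eef_pos: [549.3, -42.4, 51.7]
tool_rot: [-3.14, 0.001, -2.476]
force: [-0.4, 0.1, 1.6]
width: 85.6
t 41.7 pos [549.3 -42.4  51.7] yaw -141.9 q [-0.31  0.82  0.53  1.94 -0.75  0.58 -1.74] w 85.6 F [-0.4  0.1  1.6]
ROW 0.014 -0.007 -0.008  -0.1 0.1 0.1
clock: 42.57
eef_pos: [548.5, -42.1, 51.0]
tool_rot: [-3.142, 0.0, -2.476]
force: [-1.9, 0.3, 5.3]
width: 26.5
t 42.6 pos [548.5 -42.1  51. ] yaw -141.9 q [-0.31  0.83  0.53  1.95 -0.75  0.58 -1.74] w 26.5 F [-1.9  0.3  5.3]
ROW 0.005 -0.024 -0.024  -0.0 0.0 0.1
clock: 43.4
eef_pos: [549.7, -42.5, 225.3]
tool_rot: [-3.139, 0.003, -2.476]
force: [0.5, 0.1, -3.0]
width: 26.6
t 43.4 pos [549.7 -42.5 225.3] yaw -141.9 q [-0.46  0.6   0.77  1.82 -0.51  0.93 -1.94] w 26.6 F [ 0.5  0.1 -3. ]
ROW -5.593 5.415 0.085  -0.1 0.3 58.1
```

```bash
for i in 1; do python3 -m creep '0 0 0 0 0 -7 1;0 0 0 0 0 -14 1;0 0 0 0 0 -21 1;0 0 0 0 0 -28 1;0 0 0 0 0 -35 1;0 0 0 0 0 -42 1;0 0 0 0 0 -49 1;0 0 0 0 0 -56 1;0 0 0 0 0 -63 1;0 0 0 0 0 -70 1'; done
python3 -m creep '0 0 0 0 0 -7 1;0 0 0 0 0 -14 1;0 0 0 0 0 -21 1;0 0 0 0 0 -28 1;0 0 0 0 0 -35 1;0 0 0 0 0 -42 1;0 0 0 0 0 -49 1;0 0 0 0 0 -56 1;0 0 0 0 0 -63 1;0 0 0 0 0 -70 1'
python3 -m creep '0 0 0 0 0 -7 1;0 0 0 0 0 -14 1;0 0 0 0 0 -21 1;0 0 0 0 0 -28 1;0 0 0 0 0 -35 1;0 0 0 0 0 -42 1;0 0 0 0 0 -49 1;0 0 0 0 0 -56 1;0 0 0 0 0 -63 1;0 0 0 0 0 -70 1'
python3 go.py 592 267 220 161.5
```

```text
clock: 44.23
eef_pos: [547.4, -41.9, 221.6]
tool_rot: [3.139, 0.001, -1.249]
force: [-0.3, -0.3, -2.1]
width: 26.3
clock: 45.07
eef_pos: [547.4, -42.1, 221.6]
tool_rot: [-3.142, 0.002, -0.027]
force: [0.4, 0.3, -2.1]
width: 26.8
clock: 45.9
eef_pos: [547.3, -42.2, 221.5]
tool_rot: [-3.139, 0.001, 1.195]
force: [-0.2, 0.0, -3.2]
width: 26.9
t 45.9 pos [547.3 -42.2 221.5] yaw 68.5 q [ 0.21  0.51 -0.28  1.81  0.18  0.86  1.05] w 26.9 F [-0.2  0.  -3.2]
ROW 7.599 -1.800 0.037  -0.1 -0.1 -93.0
```

Now move to the lens and turn the rest, in two calls.

```bash
python3 -m creep '0.6 -0.1 0 0 0 -6 1;1.3 -0.3 0 0 0 -12 1;2 -0.5 0 0 0 -18 1;2.7 -0.6 0 0 0 -24 1;3.4 -0.8 0 0 0 -30 1;4.1 -1 0 0 0 -36 1;4.8 -1.1 0 0 0 -42 1;5.5 -1.3 0 0 0 -48 1;6 -1.4 0 0 0 -54 1;6.5 -1.5 0 0 0 -60 1'
python3 go.py 592 267 220 161.5
```

```text
clock: 46.73
eef_pos: [588.6, 222.9, 221.3]
tool_rot: [-3.139, -0.001, 2.242]
force: [0.7, 0.6, -2.4]
width: 26.8
t 46.7 pos [588.6 222.9 221.3] yaw 128.5 q [-0.08  0.66 -0.55  1.58  0.38  1.02  1.5 ] w 26.8 F [ 0.7  0.6 -2.4]
ROW 0.811 0.754 0.031  -0.1 -0.1 -33.0
```

```bash
python3 -m creep '0.2 0.2 0.01 0 0 -6 1;0.4 0.4 0.01 0 0 -12 1;0.6 0.6 0.01 0 0 -18 1;0.75 0.7 0.01 0 0 -24 1;0.75 0.7 0.01 0 0 -30 1;0.75 0.7 0.01 0 0 -33 1;0.75 0.7 0.01 0 0 -33 1;0.75 0.7 0.01 0 0 -33 1;0.75 0.7 0.01 0 0 -33 1'
python3 go.py 592 267 220 161.5
python3 - <<'E'
from fit import *
c=Cam("scene"); c.save("pics/sc17.png",(300,80,460,230),4)
w=Cam("wrist"); w.save("pics/w17.png"); z=w.st["eef_pos"]
g=ctrl.cut_out("wrist","small"); print([(q["score"],np.round(q["rect"])) for q in g])
if g:
    r=fit([p+[0,0,z[2]-51] for p in body("small")],[(w,g[0]["pixels"])],z[:2],np.pi/2,yspan=.5,n=5); print(np.round(r[0],3),np.degrees(r[0][3]))
E
```

```text
clock: 47.48
eef_pos: [592.9, 261.9, 221.6]
tool_rot: [-3.14, -0.001, 2.81]
force: [-0.7, 0.4, -2.6]
width: 26.4
t 47.5 pos [592.9 261.9 221.6] yaw 161.0 q [-0.07  0.72 -0.69  1.52  0.49  1.09  1.93] w 26.4 F [-0.7  0.4 -2.6]
ROW 0.063 0.114 0.039  -0.1 -0.1 -0.5
[(0.83, array([257., 177., 365., 325.])), (0.39, array([324., 212., 418., 380.]))]
[9.00000e-02 5.93435e+02 2.60841e+02 1.51500e+00] 86.81669193141953
```

View pics/sc17.png

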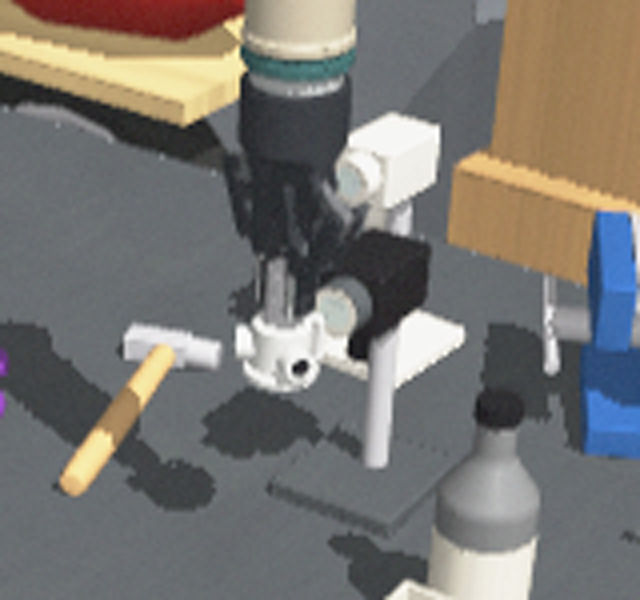

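View pics/w17.png

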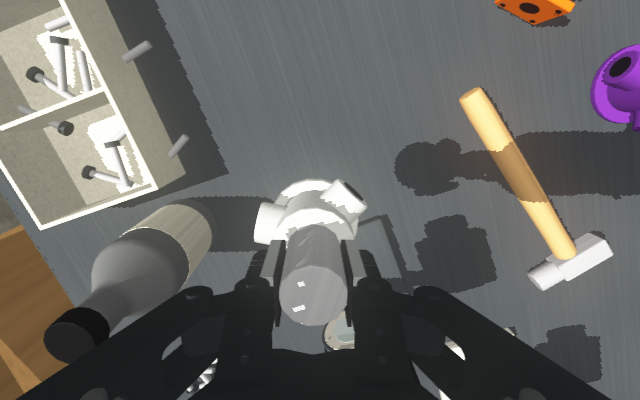

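```bash
python3 -m creep '0.06 0.1 0.03 0 0 -2 1;0.06 0.1 0.03 0 0 -2 1;0.06 0.1 0.03 0 0 -2 1;0.06 0.1 0.03 0 0 -2 1;0.06 0.1 0.03 0 0 -2 1;0.06 0.1 0.03 0 0 -2 1;0.06 0.1 0.03 0 0 -2 1;0.06 0.1 0.03 0 0 -2 1;0.06 0.1 0.03 0 0 -2 1;0.06 0.1 0.03 0 0 -2 1'
python3 -m creep '0 0 0 0 0 0 1;0 0 0 0 0 0 1;0 0 0 0 0 0 1;0 0 0 0 0 0 1;0 0 0 0 0 0 1;0 0 0 0 0 0 1'
python3 go.py 592 267 220 161.5
python3 -m creep '0 0 0 0 0 6 1;0 0 0 0 0 12 1;0 0 0 0 0 18 1;0 0 0 0 0 24 1;0 0 0 0 0 30 1;0 0 0 0 0 36 1;0 0 0 0 0 42 1;0 0 0 0 0 48 1;0 0 0 0 0 54 1;0 0 0 0 0 60 1'
python3 -m creep '0 0 0 0 0 6 1;0 0 0 0 0 12 1;0 0 0 0 0 18 1;0 0 0 0 0 24 1;0 0 0 0 0 30 1;0 0 0 0 0 36 1;0 0 0 0 0 42 1;0 0 0 0 0 48 1;0 0 0 0 0 54 1;0 0 0 0 0 60 1'
python3 go.py 592 267 220 42.5
```

```text
clock: 48.47
eef_pos: [592.3, 267.0, 221.1]
tool_rot: [3.142, 0.0, 2.847]
force: [-0.3, 0.5, -3.0]
width: 26.5
clock: 48.97
eef_pos: [592.2, 267.0, 221.1]
tool_rot: [3.142, -0.0, 2.847]
force: [-0.1, -0.8, -1.8]
width: 26.8
t 49.0 pos [592.2 267.  221.1] yaw 163.1 q [-0.08  0.72 -0.7   1.52  0.5   1.09  1.96] w 26.8 F [-0.1 -0.8 -1.8]
ROW 0.005 -0.001 0.028  0.0 -0.0 1.6
clock: 49.8
eef_pos: [592.1, 267.2, 221.1]
tool_rot: [-3.142, -0.0, 1.795]
force: [0.1, 1.0, -1.7]
width: 26.7
clock: 50.63
eef_pos: [592.0, 267.4, 221.1]
tool_rot: [-3.141, -0.0, 0.748]
force: [-0.5, 0.9, -2.7]
width: 26.6
t 50.6 pos [592.  267.4 221.1] yaw 42.9 q [-0.38  0.64 -0.14  1.53  0.1   0.98  0.19] w 26.6 F [-0.5  0.9 -2.7]
ROW -0.006 0.007 0.027  -0.0 -0.0 0.4
```

```bash
python3 -m creep '0 0 0 0 0 0 1;0 0 0 0 0 0 1;0 0 0 0 0 0 1;0 0 0 0 0 0 1;0 0 0 0 0 0 1;0 0 0 0 0 0 1;0 0 0 0 0 0 1;0 0 0 0 0 0 1;0 0 0 0 0 0 1;0 0 0 0 0 0 1'
python3 -m creep '0 0 0 0 0 0 1;0 0 0 0 0 0 1;0 0 0 0 0 0 1;0 0 0 0 0 0 1'
python3 - <<'E'
from fit import *
c=Cam("scene"); c.save("pics/sc18.png",(300,80,460,230),4)
E
python3 -m creep '0 0 0 0 0 6 1;0 0 0 0 0 12 1;0 0 0 0 0 18 1;0 0 0 0 0 24 1;0 0 0 0 0 30 1;0 0 0 0 0 36 1;0 0 0 0 0 42 1;0 0 0 0 0 48 1;0 0 0 0 0 54 1;0 0 0 0 0 60 1'
python3 -m creep '0 0 0 0 0 6 1;0 0 0 0 0 12 1;0 0 0 0 0 18 1;0 0 0 0 0 24 1;0 0 0 0 0 30 1;0 0 0 0 0 36 1;0 0 0 0 0 42 1;0 0 0 0 0 48 1;0 0 0 0 0 54 1;0 0 0 0 0 60 1'
python3 -m creep '0 0 0 0 0 0 1;0 0 0 0 0 0 1;0 0 0 0 0 0 1;0 0 0 0 0 0 1;0 0 0 0 0 0 1;0 0 0 0 0 0 1;0 0 0 0 0 0 1;0 0 0 0 0 0 1;0 0 0 0 0 0 1;0 0 0 0 0 0 1'
python3 -m creep '0 0 0 0 0 0 1;0 0 0 0 0 0 1;0 0 0 0 0 0 1;0 0 0 0 0 0 1'
python3 - <<'E'
from fit import *
c=Cam("scene"); c.save("pics/sc19.png",(300,80,460,230),4)
E
python3 go.py 612 -254 245 -84
```

```text
clock: 51.47
eef_pos: [592.2, 267.0, 221.1]
tool_rot: [-3.142, -0.0, 0.753]
force: [0.5, -0.6, -2.3]
width: 26.6
clock: 51.8
eef_pos: [592.2, 267.0, 221.1]
tool_rot: [-3.142, -0.0, 0.753]
force: [0.7, 0.3, -4.0]
width: 26.8
clock: 52.68
eef_pos: [592.1, 267.2, 221.2]
tool_rot: [-3.141, 0.0, -0.299]
force: [-0.1, -0.2, -3.0]
width: 26.3
clock: 53.52
eef_pos: [592.1, 267.4, 221.1]
tool_rot: [-3.142, 0.001, -1.346]
force: [0.4, 0.4, -3.8]
width: 26.6
clock: 54.35
eef_pos: [592.2, 266.9, 221.1]
tool_rot: [3.142, 0.0, -1.342]
force: [-0.2, 0.1, -2.8]
width: 26.9
clock: 54.68
eef_pos: [592.2, 267.0, 221.1]
tool_rot: [-3.142, 0.0, -1.342]
force: [-0.3, -0.0, -3.6]
width: 27.0
t 54.7 pos [592.2 267.  221.1] yaw -76.9 q [-0.72  0.67  0.44  1.54 -0.32  1.   -1.53] w 26.4 F [ 0.2 -0.3 -3.5]
ROW 12.797 2.474 -0.597  -0.0 0.0 7.1
```

View pics/sc18.png

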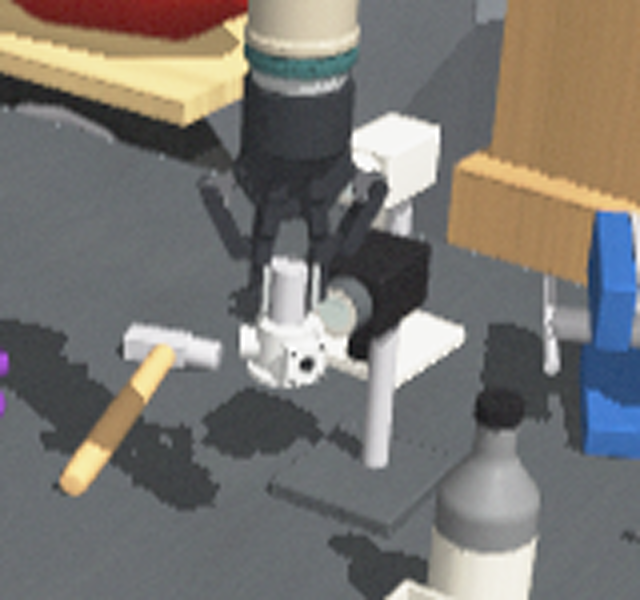

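View pics/sc19.png

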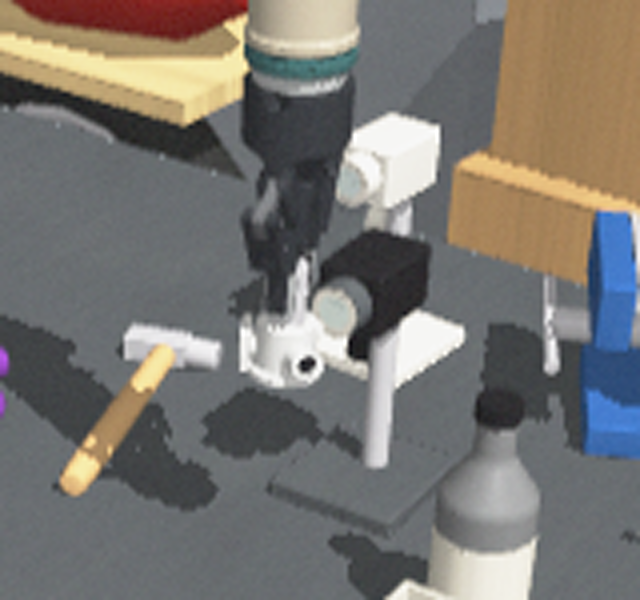

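```bash
python3 -m creep '0.3 0 -0.3 0 0 0 1;0.8 0.1 -0.6 0 0 0 1;1.5 0.3 -0.6 0 0 0 1;2.2 0.4 -0.6 0 0 0 1;2.9 0.5 -0.6 0 0 0 1;3.6 0.7 -0.6 0 0 0 1;4.3 0.8 -0.6 0 0 0 1;5 1 -0.6 0 0 0 1;5.7 1.1 -0.6 0 0 0 1;6.4 1.2 -0.6 0 0 0 1'
python3 -m creep '0.7 0.1 0 0 0 2 1;1.4 0.3 0 0 0 4 1;2.1 0.4 0 0 0 6 1;2.8 0.5 0 0 0 7 1;3.5 0.7 0 0 0 7 1;4.2 0.8 0 0 0 7 1;4.9 0.9 0 0 0 7 1;5.5 1 0 0 0 7 1;6 1.1 0 0 0 7 1;6.2 1.1 0 0 0 7 1'
python3 -m creep '0 0 0 0 0 0 1;0 0 0 0 0 0 1;0 0 0 0 0 0 1;0 0 0 0 0 0 1'
python3 go.py 611 -254 56 -84
python3 - <<'E'
from fit import *
Cam("wrist").save("pics/w20.png")
E
```

```text
clock: 55.57
eef_pos: [603.3, 2.2, 247.1]
tool_rot: [-3.14, -0.002, -1.345]
force: [-1.1, -0.1, -3.0]
width: 26.7
clock: 56.4
eef_pos: [614.5, -252.7, 247.2]
tool_rot: [-3.141, -0.006, -1.472]
force: [0.0, -1.2, -2.0]
width: 26.6
clock: 56.73
eef_pos: [617.4, -242.6, 245.2]
tool_rot: [-3.141, 0.001, -1.461]
force: [-0.1, -0.7, -3.5]
width: 26.8
t 56.7 pos [ 617.4 -242.6  245.2] yaw -83.7 q [ 0.08  0.67  0.46  1.47 -0.32  1.07 -0.86] w 26.8 F [-0.1 -0.7 -3.5]
ROW 0.274 0.190 4.730  -0.0 0.1 0.3
```

View pics/w20.png

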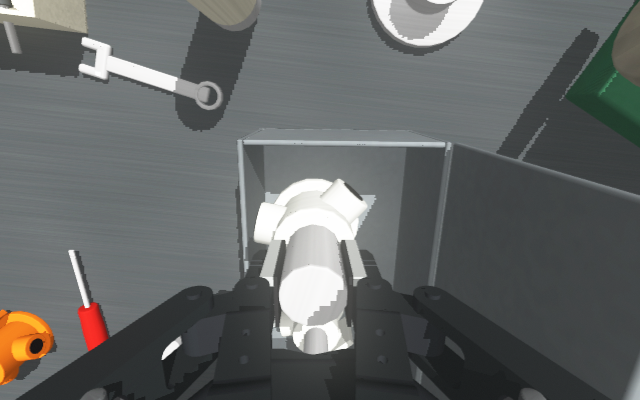

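```bash
python3 -m creep '0.27 0.14 0.1 0 0 0 1;0.27 0.14 0.4 0 0 0 1;0.27 0.14 0.8 0 0 0 1;0.27 0.14 1.2 0 0 0 1;0.27 0.14 1.6 0 0 0 1;0.27 0.14 2 0 0 0 1;0.27 0.14 2.4 0 0 0 1;0.27 0.14 2.8 0 0 0 1;0.27 0.14 3.2 0 0 0 1;0.27 0.14 3.6 0 0 0 1'
python3 -m creep '0 0 0.1 0 0 0 1;0 0 0.2 0 0 0 1;0 0 0.25 0 0 0 1;0 0 0.25 0 0 0 1;0 0 0.25 0 0 0 1'
python3 go.py 611 -255 56 -84
python3 - <<'E'
from fit import *
Cam("scene").save("pics/sc21.png",(100,180,320,380),3)
Cam("wrist").save("pics/w21.png")
E
```

```text
clock: 57.62
eef_pos: [611.7, -256.4, 99.2]
tool_rot: [3.14, -0.0, -1.465]
force: [0.4, -0.3, -3.3]
width: 26.8
clock: 58.03
eef_pos: [613.0, -256.5, 91.9]
tool_rot: [-3.14, -0.001, -1.464]
force: [0.2, -0.2, -1.8]
width: 26.5
t 58.0 pos [ 613.  -256.5   91.9] yaw -83.9 q [ 0.14  0.84  0.38  1.6  -0.4   0.78 -0.77] w 26.5 F [ 0.2 -0.2 -1.8]
ROW -0.043 0.047 0.896  -0.1 -0.0 0.1
```

View pics/sc21.png

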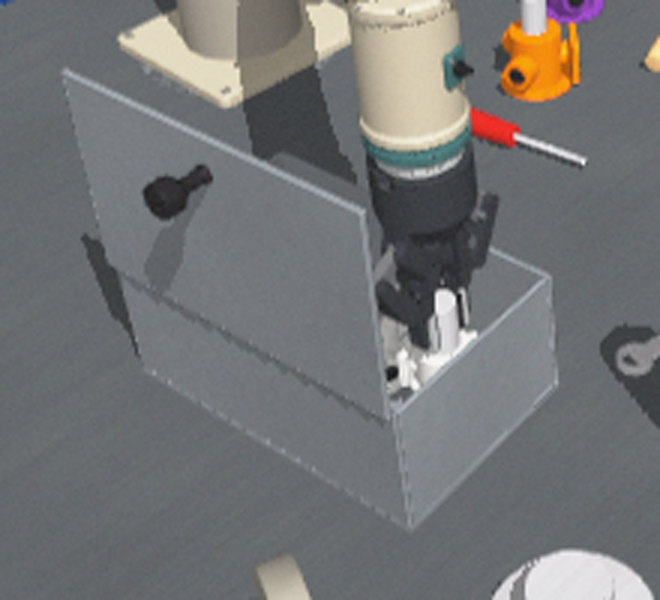

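View pics/w21.png

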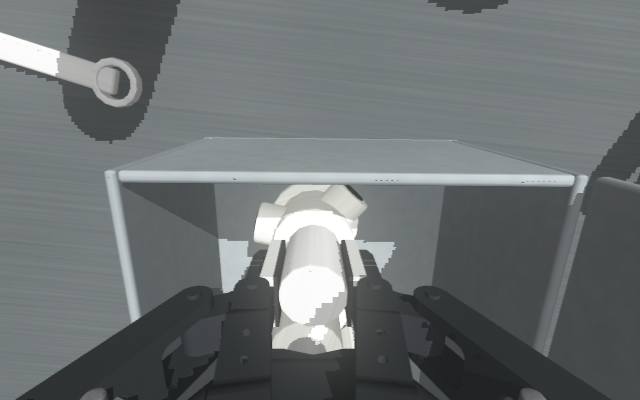

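```bash
python3 -m creep '0.1 0.03 0.1 0 0 0 1;0.2 0.03 0.2 0 0 0 1;0.25 0.03 0.4 0 0 0 1;0.25 0.03 0.55 0 0 0 1;0.25 0.03 0.65 0 0 0 1;0.25 0.03 0.73 0 0 0 1;0.25 0.03 0.79 0 0 0 1;0.25 0.03 0.84 0 0 0 1;0.25 0.03 0.87 0 0 0 1;0.25 0.03 0.87 0 0 0 1'
python3 go.py 611 -266 56 -84
```

```text
clock: 58.97
eef_pos: [612.6, -266.1, 56.4]
tool_rot: [-3.141, 0.0, -1.464]
force: [0.3, 0.1, -2.3]
width: 27.0
t 59.0 pos [ 612.6 -266.1   56.4] yaw -83.9 q [ 0.17  0.89  0.36  1.6  -0.42  0.73 -0.74] w 27.0 F [ 0.3  0.1 -2.3]
ROW -0.006 0.039 0.009  -0.0 0.0 0.1
```

```bash
python3 -m creep '0 0 0.015 0 0 0 1;0 0 0.03 0 0 0 1;0 0 0.04 0 0 0 1;0 0 0.04 0 0 0 1;0 0 0.04 0 0 0 1'
python3 go.py 611 -266 56 -84
```

```text
clock: 59.38
eef_pos: [612.8, -266.3, 56.1]
tool_rot: [-3.14, -0.0, -1.464]
force: [-1.4, 0.7, 5.4]
width: 26.5
t 59.4 pos [ 612.8 -266.3   56.1] yaw -83.9 q [ 0.17  0.89  0.36  1.6  -0.42  0.73 -0.74] w 26.5 F [-1.4  0.7  5.4]
ROW -0.012 0.045 0.002  -0.1 -0.0 0.1
```

Floor contact; release and rise.

```bash
python3 -m creep '0 0 0 0 0 0 0.8;0 0 0 0 0 0 0.6;0 0 0 0 0 0 0.4;0 0 0 0 0 0 0.4;0 0 0 0 0 0 0.4;0 0 0 0 0 0 0.4;0 0 0 0 0 0 0.4'
python3 -m creep '0 0 -0.2 0 0 0 0.4;0 0 -0.6 0 0 0 0.4;0 0 -1.2 0 0 0 0.4;0 0 -1.9 0 0 0 0.4;0 0 -2.6 0 0 0 0.4;0 0 -3.3 0 0 0 0.4;0 0 -4 0 0 0 0.4;0 0 -4.7 0 0 0 0.4;0 0 -5.3 0 0 0 0.4;0 0 -5.8 0 0 0 1'
python3 - <<'E'
from fit import *
w=Cam("wrist");w.save("pics/w22.png")
si=Cam("side"); si.save("pics/si22.png",(180,150,480,400),2.4)
E
python3 go.py 540 -240 340 -84
```

```text
clock: 59.97
eef_pos: [612.5, -266.2, 54.6]
tool_rot: [3.142, -0.0, -1.464]
force: [-0.2, -0.2, 0.3]
width: 51.5
clock: 60.8
eef_pos: [612.7, -266.5, 289.8]
tool_rot: [-3.139, -0.001, -1.464]
force: [-0.4, 0.8, 0.6]
width: 40.6
t 60.9 pos [ 614.1 -267.6  291.6] yaw -83.9 q [ 0.11  0.64  0.47  1.39 -0.3   1.17 -0.85] w 25.4 F [-0.7 -0.5  0.2]
ROW -0.878 1.761 -1.225  -0.4 -0.2 0.1
```

View pics/w22.png

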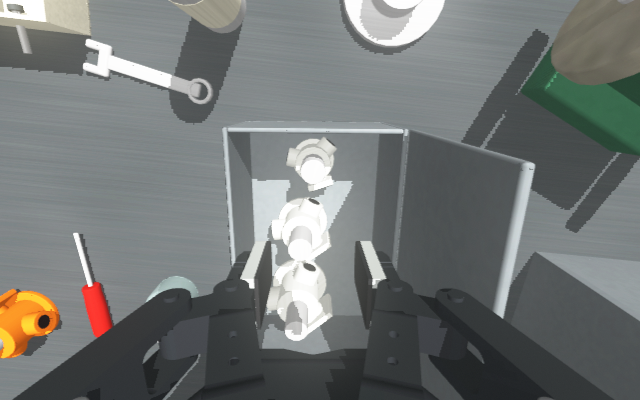

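View pics/si22.png

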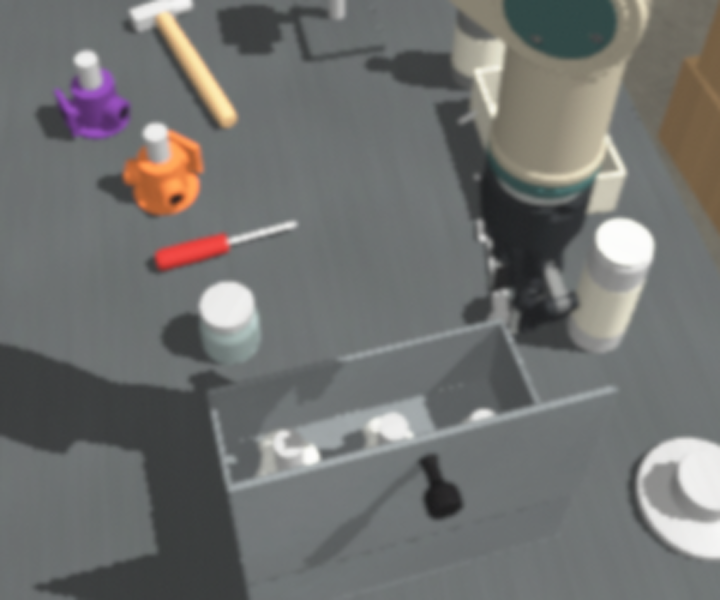

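```bash
cat > cg.py <<'E'
import sys
from go import *
a=-1.473
def w(x,y): return 512.5+x*np.cos(a)-y*np.sin(a), -277.5+x*np.sin(a)+y*np.cos(a)
if __name__=="__main__":
    x,y,z,yaw=map(float,sys.argv[1:5]); st=ctrl.read_state(); p=st["eef_pos"]-[512.5,-277.5,0]
    print("case pos %.1f %.1f"%(p[0]*np.cos(a)+p[1]*np.sin(a),-p[0]*np.sin(a)+p[1]*np.cos(a)))
    plan(*w(x,y),z,yaw,st)
E
python3 cg.py 0 45 360 5.6
```

```text
case pos 0.1 102.1
t 60.9 pos [ 614.1 -267.6  291.6] yaw -83.9 q [ 0.11  0.64  0.47  1.39 -0.3   1.17 -0.85] w 25.4 F [-0.7 -0.5  0.2]
ROW -0.007 1.416 -1.719  -0.1 -0.5 -89.5
```

```bash
python3 -m creep '0 0.2 -0.4 0 0 -7 1;0 0.4 -0.8 0 0 -14 1;0 0.7 -1.2 0 0 -21 1;0 1 -1.7 0 0 -28 1;0 1.2 -1.7 0 0 -35 1;0 1.4 -1.7 0 0 -42 1;0 1.4 -1.7 0 0 -49 1;0 1.4 -1.7 0 0 -56 1;0 1.4 -1.7 0 0 -63 1;0 1.4 -1.7 0 0 -70 1'
python3 cg.py 150 45 360 5.6
```

```text
clock: 61.73
eef_pos: [556.2, -271.9, 354.2]
tool_rot: [-3.141, 0.001, -0.236]
force: [-0.2, 1.1, -1.8]
width: -0.3
case pos -1.3 44.0
t 61.7 pos [ 556.2 -271.9  354.2] yaw -13.5 q [ 0.3   0.49  0.18  1.43 -0.09  1.23  0.25] w -0.3 F [-0.2  1.1 -1.8]
ROW 1.264 3.565 -0.148  -0.0 0.1 -19.1
```

```bash
python3 -m creep '0.1 0.3 -0.15 0 0 -6 1;0.3 0.8 -0.15 0 0 -12 1;0.5 1.3 -0.15 0 0 -19 1;0.7 1.9 -0.15 0 0 -19 1;0.9 2.5 -0.15 0 0 -19 1;1.1 3 -0.15 0 0 -19 1;1.2 3.4 -0.15 0 0 -19 1;1.26 3.57 -0.15 0 0 -19 1;1.26 3.57 -0.15 0 0 -19 1;1.26 3.57 -0.15 0 0 -19 1'
python3 cg.py 150 45 250 5.6
python3 - <<'E'
from fit import *
Cam("side").save("pics/si23.png",(220,100,520,400),2)
Cam("scene").save("pics/sc23.png",(80,80,380,380),2)
E
```

```text
clock: 62.57
eef_pos: [571.4, -422.0, 360.1]
tool_rot: [-3.14, 0.001, 0.089]
force: [0.7, 0.7, -0.2]
width: -0.1
case pos 149.5 44.5
t 62.6 pos [ 571.4 -422.   360.1] yaw 5.1 q [ 0.54  0.65  0.11  1.12 -0.07  1.38  0.74] w -0.1 F [ 0.7  0.7 -0.2]
ROW 0.014 0.016 2.752  -0.1 0.0 -0.5
```

View pics/si23.png

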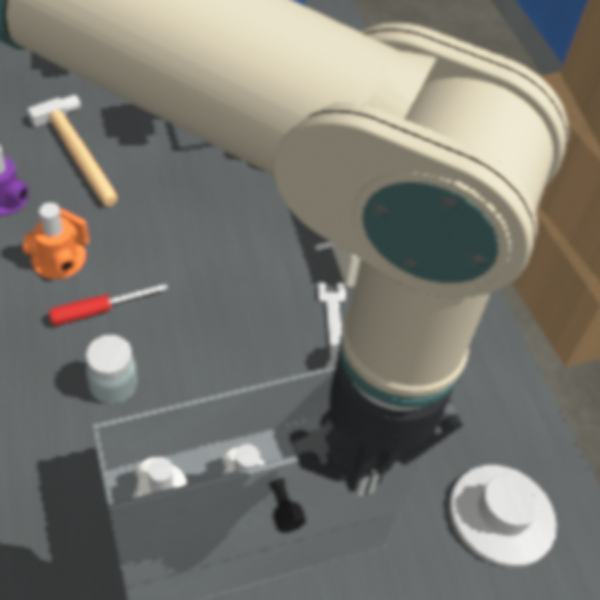

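View pics/sc23.png

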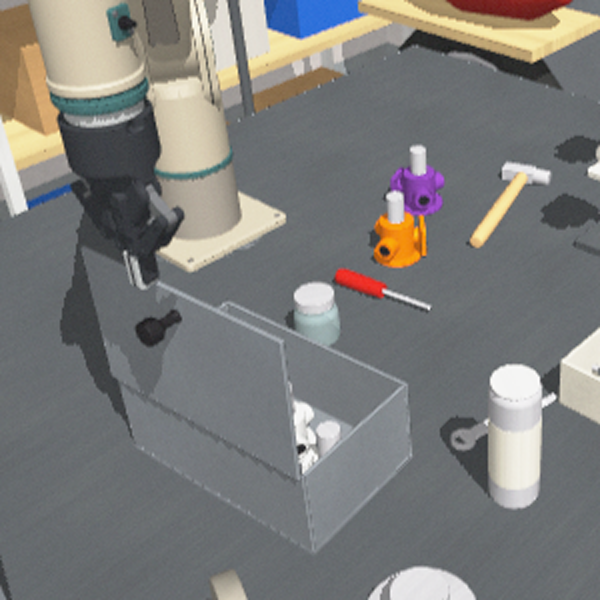

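```bash
python3 -m creep '0 0 0.5 0 0 0 1;0 0 1 0 0 0 1;0 0 1.5 0 0 0 1;0 0 2 0 0 0 1;0 0 2.4 0 0 0 1;0 0 2.7 0 0 0 1;0 0 2.75 0 0 0 1;0 0 2.75 0 0 0 1'
python3 cg.py 107 45 250 5.6
```

```text
clock: 63.33
eef_pos: [571.6, -421.8, 250.4]
tool_rot: [-3.141, 0.001, 0.09]
force: [0.0, -0.7, -0.7]
width: 0.1
case pos 149.4 44.7
t 63.3 pos [ 571.6 -421.8  250.4] yaw 5.2 q [ 0.54  0.71  0.1   1.3  -0.07  1.14  0.74] w 0.1 F [ 0.  -0.7 -0.7]
ROW -0.001 -1.061 0.011  -0.1 0.0 -0.4
```

```bash
python3 -m creep '0 -0.4 0 0 0 0 1;0 -0.8 0 0 0 0 1;0 -1.1 0 0 0 0 1;0 -1.3 0.01 0 0 0 1;0 -1.5 0.03 0 0 0 1;0 -1.7 0.05 0 0 0 1;0 -1.9 0.09 0 0 0 1'
python3 cg.py 72 45 247 5.6
```

```text
clock: 63.92
eef_pos: [565.1, -347.8, 248.2]
tool_rot: [3.139, -0.002, 0.088]
force: [0.9, -1.8, 2.1]
width: -0.1
case pos 75.1 45.5
t 63.9 pos [ 565.1 -347.8  248.2] yaw 5.1 q [ 0.45  0.63  0.11  1.46 -0.07  1.05  0.66] w -0.1 F [ 0.9 -1.8  2.1]
ROW -0.013 -0.078 0.029  0.1 -0.1 -0.5
```

```bash
python3 -m creep '0 -0.2 0.05 0 0 0 1;0 -0.42 0.12 0 0 0 1;0 -0.65 0.2 0 0 0 1;0 -0.85 0.3 0 0 0 1;0 -1.03 0.41 0 0 0 1;0 -1.21 0.53 0 0 0 1;0 -1.38 0.67 0 0 0 1;0 -1.54 0.82 0 0 0 1;0 -1.7 0.97 0 0 0 1'
python3 cg.py 5.5 45 208 5.6
python3 - <<'E'
from fit import *
Cam("side").save("pics/si24.png",(220,100,520,400),2)
Cam("scene").save("pics/sc24.png",(80,80,380,380),2)
E
```

```text
clock: 64.67
eef_pos: [558.3, -278.5, 207.5]
tool_rot: [-3.141, 0.001, 0.09]
force: [0.4, -1.2, 0.8]
width: -0.2
case pos 5.4 45.5
t 64.7 pos [ 558.3 -278.5  207.5] yaw 5.1 q [ 0.36  0.62  0.1   1.62 -0.07  0.91  0.57] w -0.2 F [ 0.4 -1.2  0.8]
ROW -0.013 0.002 -0.013  -0.0 0.0 -0.5
```

View pics/sc24.png

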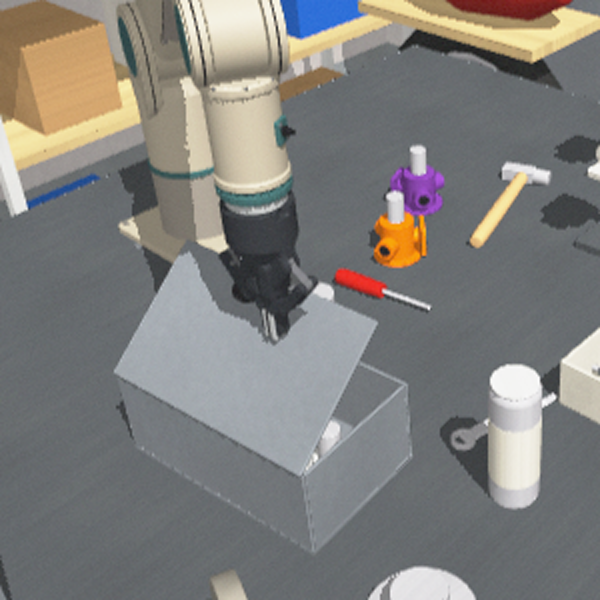

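```bash
python3 -m creep '0 -0.14 0.16 0 0 0 1;0 -0.27 0.33 0 0 0 1;0 -0.39 0.51 0 0 0 1;0 -0.49 0.7 0 0 0 1;0 -0.58 0.9 0 0 0 1;0 -0.67 1.1 0 0 0 1;0 -0.74 1.3 0 0 0 1;0 -0.79 1.5 0 0 0 1;0 -0.82 1.65 0 0 0 1;0 -0.84 1.8 0 0 0 1'
python3 cg.py -29 45 126 5.6
python3 -m creep '0 0 0.1 0 0 0 1;0 0 0.18 0 0 0 1;0 0 0.24 0 0 0 1;0 0 0.27 0 0 0 1;0 0 0.29 0 0 0 1;0 0 0.29 0 0 0 1'
python3 cg.py -29 45 126 5.6
```

```text
clock: 65.6
eef_pos: [555.0, -245.6, 135.3]
tool_rot: [-3.141, 0.001, 0.089]
force: [-0.9, 0.8, 0.9]
width: 0.3
case pos -27.6 45.4
t 65.6 pos [ 555.  -245.6  135.3] yaw 5.1 q [ 0.32  0.68  0.09  1.73 -0.08  0.73  0.54] w 0.3 F [-0.9  0.8  0.9]
ROW -0.009 -0.035 0.233  -0.0 0.1 -0.5
clock: 66.1
eef_pos: [555.3, -245.7, 126.5]
tool_rot: [-3.141, 0.0, 0.089]
force: [-3.9, 2.9, 13.7]
width: 0.0
case pos -27.5 45.7
t 66.1 pos [ 555.3 -245.7  126.5] yaw 5.1 q [ 0.32  0.7   0.09  1.74 -0.09  0.71  0.54] w 0.0 F [-3.9  2.9 13.7]
ROW -0.017 -0.038 0.013  -0.0 0.0 -0.5
```

```bash
python3 -m creep '0 0 0.02 0 0 0 1;0 0 0.03 0 0 0 1;0 0 0.03 0 0 0 1'
python3 -m creep '0 0 -0.3 0 0 0 1;0 0 -0.8 0 0 0 1;0 0 -1.4 0 0 0 1;0 0 -2 0 0 0 1;0 0 -2.6 0 0 0 1;0 0 -3.2 0 0 0 1;0 -0.4 -3.8 0 0 0 1;0 -0.8 -4.2 0 0 0 1;0 -1.2 -4.5 0 0 0 1;0 -1.6 -4.5 0 0 0 1'
python3 -m creep '0 -0.6 0 0 0 0 1;0 -1.2 0 0 0 0 1;0 -1.8 0 0 0 0 1;0 -2.4 0 0 0 0 1;0 -3 0 0 0 0 1;0 -3.6 0 0 0 0 1;0 -4.2 0 0 0 0 1;0 -4.2 0 0 0 0 1;0 -4.2 0 0 0 0 1'
python3 - <<'E'
from fit import *
Cam("side").save("pics/si25.png",(180,100,480,400),2)
Cam("scene").save("pics/sc25.png",(80,80,400,400),1.8)
print(ctrl.read_state()["force"],ctrl.read_state()["clock"])
E
```

```text
clock: 66.35
eef_pos: [555.3, -245.7, 126.5]
tool_rot: [-3.141, -0.0, 0.089]
force: [-7.5, 3.3, 20.7]
width: -0.1
clock: 67.18
eef_pos: [551.4, -182.5, 306.8]
tool_rot: [3.139, -0.006, 0.089]
force: [0.9, 0.0, 0.0]
width: 0.2
clock: 67.93
eef_pos: [535.0, -13.5, 303.8]
tool_rot: [-3.141, -0.001, 0.092]
force: [0.2, -0.3, -0.8]
width: -0.3
[-0.22268445 -0.13794101 -0.19770682] 68.0333
```

View pics/si25.png

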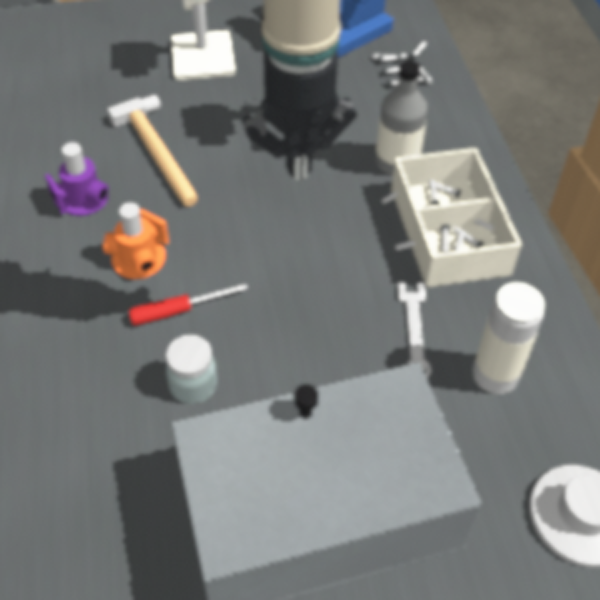

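View pics/sc25.png

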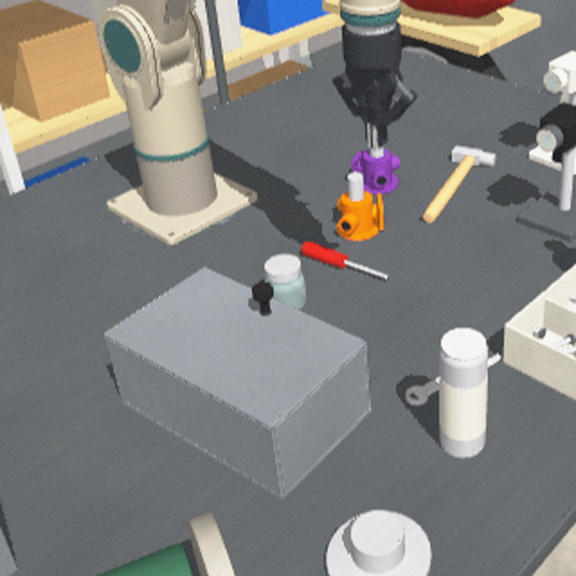

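Lid is flat and shut (scene crop ~(240,345)), the other things are unmoved, and the arm is clear. Handing in.

```bash
python3 - <<'E'
from cell import ctrl
print(ctrl.finish_job())
E
```

```text
the job is handed in; nothing more can be done
None
```

I showed all three aluminium bodies to the black camera, stood them in the grey case and shut the lid. The job was handed in at about 68 s, and no verdict was reported.

- **Showing:** I went large, medium, small. For each body I held the square flange, then the two round ports anticlockwise, for at least a second each. The ports faced the lens at about 35 mm. Fits in the camera pictures put the flange directions within about 3 degrees of square. The round ports were turned on from those by 120 degrees and checked by eye in the scene pictures.
- **Placing:** I let each body go only once the force reading showed it resting on the case floor. The last wrist picture before closing showed all three standing upright.
- **Lid:** I pushed it down until the fingertips pressed on it at 126.5 mm with about 21 N. The expected height of the shut lid is 126 mm, and the last pictures show it flat.
- **Other things:** they look unmoved in the last pictures, though I did not measure them. The arm was well clear, with no force on the tool.
- **Checks that disagreed:**
  - Body directions from different cameras differed by up to about 4 degrees, and lens positions by about 2.5 mm; both are inside the tolerances.
  - One fit of the small body matched poorly because the arm hid part of it. I repeated it from the wrist camera before grasping.

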